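# Sort the delivered racks, control vials and slide mailer

### The arm

A 6-joint arm with a two-finger parallel gripper is mounted at the origin on the work surface. World frame = base frame: x ahead of the robot, y to its left, z up, the work surface at z = 0. Lengths are in m, angles in rad, forces in N, time in s.
With the tool pointing down it reaches from about 0.35 to 0.975 m from the base axis. Payload 4.9 kg.
Tool frame: the origin (TCP) lies midway between the tips of the shut fingers; the grasp point (between the pads) lies manip.grip_depth behind it (manip.grip_depth is the distance from the TCP to the grasp point, in m); z points along the fingers, x is the direction in which the jaws open and shut, and the axes are right-handed (so a half turn about z gives the same grasp; the last joint's range is limited). The gripper opens to 85 mm and grips with 20 to 120 N. Pads are 22 mm wide; open, the fingers measure 114 mm over their backs; the gripper's body (76 mm by 85 mm) begins 54 mm behind the grasp point. The pads swing forward as they close: fully open they stand 13 mm farther back than shut.
Start: joints at [1.137, 0.053, 1.613, -0, 1.476, -0.119], TCP at [0.194, 0.594, 0.231] pointing down, gripper open.
Joint ranges: [-3.01, 3.01], [-1.01, 2.22], [0.06, 2.58], [-1.02, 4.17], [0.09, 2.62], [-3.14, 3.14]. Speed limits (rad/s): [2.57, 2.57, 3.14, 3.14, 3.14, 3.14].

### API

Orientations are given as a unit quaternion [w, x, y, z].
In Python, from plant import state, grab_frame, ticket, manip gives the robot as it stands.
- The arm moves only by the tool carry_out, never from a script. Its argument "moves" is a list that holds one entry, the list of rows, each a list of 7 numbers: the turn, a rotation vector about the tool's x, y, z each as a share of 5 degrees, from -1 to 1, then the shift along the tool's x, y, z each as a share of 0.04 m, from -1 to 1, then the gripper command: -1 is shut, 1 is fully open, values between are in proportion. A call has 1 to 8 rows; each row shifts and turns the commanded pose from where the row before left it, along the tool's axes as they then stand; what a row does not reach is not made up. A row lasts 1/12 s, in which the tool goes at most 41.7 mm and 7.16 degrees, less where a joint would pass 70% of its speed; a pose out of reach is approached as far as the arm can. A call with a number of a shift or a turn outside -1 to 1 is refused whole. A call with a gripper value outside its range is refused whole. The fingers move at their own pace and stop on an object; the grip force is fixed at half the most. Time passes only in rows, so rows that do not move let the fingers close. It gives the time, the measured TCP pose, the force and the opening at its end, in the units of the state.
- state(): the state, without advancing time (a new reading comes with each control period).
- grab_frame(name): name is "scene" or "top" or "wrist"; returns a dict with "frame" (384x512x3 uint8, red, green, blue), "z_map" (384x512 float32, m along the optical axis (not along the pixel's ray), 0 where there is no reading), "K" (3x3 intrinsics, pixels), "world_from_camera" (4x4, takes a point from camera to world coordinates); the wrist camera has in their place "hand_eye" (4x4, takes a point from camera to tool coordinates, whose origin is the TCP and whose axes are the tool frame's). Camera axes: x right, y down, z forward; pixel columns grow to the right and rows downward; lengths in m; the calibration is good to about 2 mm. A picture is of the moment at which its call begins: read the wrist's pose just before it.
- ticket.job_done(): hands the job in, once; it reports no verdict.
The state is a dict: "time": time; "joint_pos": joint angles; "joint_vel": joint speeds; "joint_efforts": joint torques, N m; "tool_pos": TCP position; "tool_rot": TCP orientation; "contact_force": force on the tool from outside, world axes, zero at the start; "ft_torque": the same for the moment, N m; "gripper_width": opening from 0.0 (shut) to 1.0 (fully open).
Only numpy, scipy, OpenCV 4.12 (cv2) and the standard library are available. Lean on these libraries where they do the work, as an engineer would, in place of code of your own. Each camera call takes 0.05 s, during which the arm holds its last target.

### The job

Sort what has been left along the near side of the bench: stand the two sample racks upright in the analyser's feed tray, one in each lane, stand the two control vials upright in the free cells of the vial holder, and lay the slide mailer flat in the steel slide tray. Carry racks and vials upright, set everything down without dropping it, and let go. Leave the vial already in the holder and the sharps pot where they are.

Things in the scene. Friction and masses are not known exactly. Their poses are not given: they have to be found in the camera images.
- sample_rack_a: A loose sample rack: a grey plastic block 112 x 24 mm and 60 mm high, standing upright, with five blood tubes held fast in a row in it; their caps (16 mm across) stand up to 86 mm above its underside. Grip it across its 24 mm width, on the block. Origin: centre of its underside; x along its length, y across its width, z up. 0.12 to 0.21 kg.
- sample_rack_b: The second sample rack, exactly like sample_rack_a (the two are interchangeable). A loose sample rack: a grey plastic block 112 x 24 mm and 60 mm high, standing upright, with five blood tubes held fast in a row in it; their caps (16 mm across) stand up to 86 mm above its underside. Grip it across its 24 mm width, on the block. Origin: centre of its underside; x along its length, y across its width, z up. 0.12 to 0.21 kg.
- control_vial_a: A small glass control vial with a white screw cap and paper label, 27 mm in diameter and 60 mm tall (one plain cylinder for gripping), standing upright on the bench. Origin: centre of its underside; z up. 30 to 52 g.
- control_vial_b: The second loose control vial, exactly like control_vial_a (the two are interchangeable). A small glass control vial with a white screw cap and paper label, 27 mm in diameter and 60 mm tall (one plain cylinder for gripping), standing upright on the bench. Origin: centre of its underside; z up. 30 to 52 g.
- slide_box: A flat closed grey-blue plastic slide mailer (box for microscope slides), 84 x 34 mm and 20 mm high, lying flat with a small paper label on top. Grip it across its 34 mm width. Origin: centre of its underside; x along its length, z up. 45 to 78 g.
- feed_tray: The analyser's feed tray for sample racks, fixed to the bench: 148 x 104 mm, steel bed in a black frame, split lengthwise by a low black rib into two lanes, each 140 mm long and 46 mm wide; each lane takes one rack lengthwise. Origin: centre of its underside; x along its length (along the lanes), y across, z up. Lane centres at y = -25 and +25 mm; bed 4 mm above the bench, rib top 12 mm, frame top 16 mm.
- vial_holder: The aluminium vial holder with a dark floor, fixed to the bench: 148 x 52 mm, 18 mm high, a row of three square open cells, each 44 x 44 mm inside; the middle cell is taken by a vial, the two end cells are free. Origin: centre of its underside; x along the row, z up. Cell centres at x = -48, 0 and +48 mm; cell floors 4 mm above the bench, wall tops 18 mm.
- slide_tray: The open stainless steel slide tray, fixed to the bench, empty, without divisions: 118 x 98 mm outside, 110 x 90 mm inside. Origin: centre of its underside; x along its longer side, z up. Its floor is 4 mm above the bench, its rim 12 mm.
- parked_vial: The vial that already stands in the middle cell of the vial holder, like the control vials (27 mm in diameter, 60 mm tall): a bystander, leave it where it is. Origin: centre of its underside; z up.
- sharps_pot: Yellow sharps pot with a red lid, 68 mm in diameter and 80 mm tall, standing loose among the things: a bystander, leave it where it is. Origin: centre of its underside; z up.
Mind the look-alikes: they are no part of the job. Leave any red look-alike of the slide_box alone.

How it is judged:
By the outcome, as a careful person would: the job done as asked, in the order asked, and still so for the second after the job is handed in, with the robot touching nothing.
It also fails if it takes over 128 s, if anything falls off the work surface, if the arm or the gripper's body presses on something with over 40 N, if the wrist force passes 120 N, or if a joint passes its speed limit or range.

## Working session

There is one attempt and no reset: what is moved stays moved. The work goes in short steps, Python scripts to look and compute and a tool call to move; the robot and the scene stay as the last step left them, time stands still between calls to the robot, and variables do not carry over. Pictures are saved under pics/ and viewed, and the job is handed in when it is done.

Besides the shell and the picture viewer there is one more tool, called after "Call:" as name(argument=value, ...), one argument or row to a line, values as JSON. carry_out: Moves the arm, as the interface text tells. Shift numbers are shares of 0.04 m and turn numbers shares of 5 degrees, none past 1 either way. Its arguments: {"type":"object","properties":{"moves":{"type":"array"}},"required":["moves"]}

```bash
ls; mkdir -p pics
python3 - <<'E'
from plant import state, grab_frame, ticket, manip
import cv2
print(state()); print({k:getattr(manip,k) for k in dir(manip) if not k.startswith('_')})
for n in ("scene","top"):
    f=grab_frame(n); cv2.imwrite(f"pics/{n}0.png",f["frame"][:,:,::-1]); print(n,f["K"],f["world_from_camera"])
    import numpy as np; np.savez(f"{n}0.npz",**f)
E
```

```text
pics
{'time': 0.0, 'joint_pos': array([ 1.13699529e+00,  5.33451762e-02,  1.61432124e+00,  9.76027780e-06,
        1.47601451e+00, -1.19030750e-01]), 'joint_vel': array([-0.00040961, -0.00068915, -0.00027757, -0.0001202 ,  0.00054504,
        0.00034116]), 'joint_efforts': array([ 1.46449594e-03, -3.93670249e+01, -3.70186293e+01,  7.36181300e-05,
        6.58624631e-03,  1.47062991e-05]), 'tool_pos': array([0.19324382, 0.59370384, 0.230054  ]), 'tool_rot': array([ 5.04555830e-04,  8.09196365e-01,  5.87537363e-01, -9.14153070e-04]), 'contact_force': array([-0.15364758, -0.62488988, -0.15609174]), 'ft_torque': array([-0.03646938, -0.00358286, -0.00351584]), 'gripper_width': 0.9991363542748258}
{'IKError': <class 'plant.IKError'>, 'grip_depth': 0.0187}
scene [[481.43001093   0.         255.30914899]
 [  0.         481.43001093 197.10473119]
 [  0.           0.           1.        ]] [[ 0.34012069  0.68895493 -0.64004611  1.20994728]
 [ 0.94037399 -0.25195471  0.2285073  -0.31909487]
 [-0.0038314  -0.67960277 -0.73357031  0.88645888]
 [ 0.          0.          0.          1.        ]]
top [[419.12161334   0.         255.00326794]
 [  0.         419.12161334 190.72675022]
 [  0.           0.           1.        ]] [[-1.78534041e-02 -9.90278884e-01  1.37945600e-01  3.11711747e-01]
 [-9.99836752e-01  1.80661400e-02  2.90167788e-04 -3.14556244e-02]
 [-2.77949156e-03 -1.37917901e-01 -9.90439765e-01  1.17607687e+00]
 [ 0.00000000e+00  0.00000000e+00  0.00000000e+00  1.00000000e+00]]
```

View pics/top0.png

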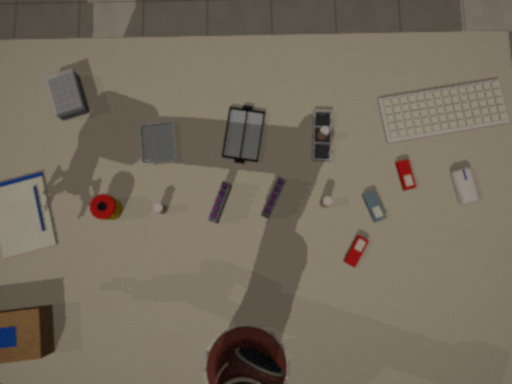

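View pics/scene0.png

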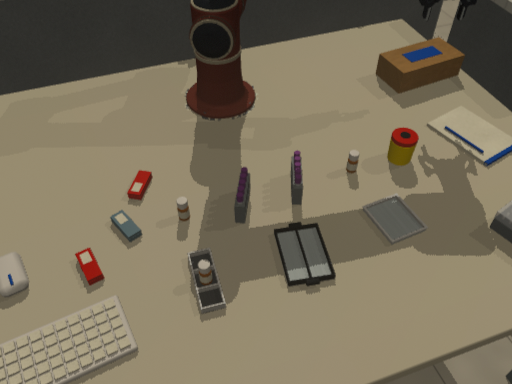

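Top view: the racks are at about (220,202) and (274,198), the vials at (159,208) and (327,201), and the blue mailer at (374,206). The red look-alikes are at (406,175) and (356,251). The feed tray is at (243,134), the holder at (322,135), the slide tray at (158,143), and the sharps pot at (105,207). Next I'll measure them from depth.

```bash
cat > h.py <<'E'
import numpy as np, cv2
def cloud(f):
    z=f["z_map"]; K=f["K"]; v,u=np.mgrid[:z.shape[0],:z.shape[1]]
    P=np.stack([(u-K[0,2])/K[0,0]*z,(v-K[1,2])/K[1,1]*z,z],-1)
    T=f["world_from_camera"]; W=P@T[:3,:3].T+T[:3,3]; W[z<=0]=np.nan
    return W
E
python3 - <<'E'
from h import *
for n in ("top","scene"):
    f=dict(np.load(f"{n}0.npz")); W=cloud(f)
    tab=W[(abs(W[...,2])<.012)&(W[...,0]>.3)&(W[...,0]<.7)&(abs(W[...,1])<.4)]
    A=np.c_[tab[:,:2],np.ones(len(tab))]; c=np.linalg.lstsq(A,tab[:,2],rcond=None)[0]; print(n,"plane",c, len(tab))
    h=W[...,2]-(W[...,0]*c[0]+W[...,1]*c[1]+c[2])
    m=((h>.006)&(W[...,0]>.25)&(W[...,0]<.8)&(abs(W[...,1])<.6)).astype(np.uint8)
    k,l,st,ce=cv2.connectedComponentsWithStats(m)
    for i in range(1,k):
        if st[i,4]<25: continue
        p=W[l==i]; hh=h[l==i]; 
        top=p[hh>np.percentile(hh,97)-.006]
        r=cv2.minAreaRect((top[:,:2]*1000).astype(np.float32))
        print(st[i,:4],st[i,4],"col",f["frame"][l==i].mean(0).astype(int),"h",np.percentile(hh,[50,97]).round(4),"topmean",top[:,:2].mean(0).round(4),"rect",np.round(r[0]),np.round(r[1]),round(r[2],1))
E
```

```text
top plane [ 0.00319684  0.00142163 -0.00185046] 36256
[44 77 46 43] 1394 col [93 90 87] h [0.0553 0.0599] topmean [0.7502 0.4981] rect [756. 498.] [114.  84.] 16.9
[378  87  76  56] 3223 col [135 128 114] h [0.0162 0.0217] topmean [ 0.6878 -0.5036] rect [ 687. -505.] [130. 209.] 8.9
[222 105  44  59] 467 col [50 48 44] h [0.0135 0.0189] topmean [ 0.6381 -0.0014] rect [640.  -1.] [104. 168.] 80.7
[313 109  20  52] 465 col [95 89 82] h [0.0169 0.0651] topmean [ 0.6312 -0.2255] rect [ 631. -226.] [23. 23.] 2.0
[139 120  39  46] 357 col [94 89 83] h [0.0111 0.0154] topmean [0.6172 0.2449] rect [619. 244.] [123. 103.] 5.0
[396 159  21  31] 405 col [128  53  46] h [0.0195 0.0239] topmean [ 0.513  -0.4559] rect [ 513. -456.] [83. 36.] 12.7
[451 168  11  32] 209 col [126 119 110] h [0.0244 0.0311] topmean [ 0.4947 -0.5949] rect [ 485. -592.] [82. 15.] 0.0
[ 27 172  30  80] 1136 col [121 118 109] h [0.0086 0.0162] topmean [0.4222 0.5715] rect [429. 585.] [210.  78.] 14.3
[261 176  26  43] 387 col [61 48 56] h [0.0618 0.0887] topmean [ 0.4497 -0.0799] rect [452. -82.] [15. 99.] 64.0
[209 181  
[... 1778 characters left out ...]
0 210  32  31] 494 col [91 98 92] h [0.0198 0.0232] topmean [ 0.4286 -0.3639] rect [ 428. -364.] [87. 35.] 21.7
[274 222  62  65] 833 col [37 35 30] h [0.0133 0.0174] topmean [ 0.6458 -0.0037] rect [642.  -3.] [105. 173.] 80.6
[ 75 248  29  36] 556 col [142  54  41] h [0.0197 0.0228] topmean [ 0.5164 -0.4577] rect [ 514. -458.] [87. 34.] 12.6
[188 248  38  64] 860 col [101  94  82] h [0.0169 0.0638] topmean [ 0.6344 -0.2274] rect [ 633. -228.] [24. 25.] 87.6
[ 18 255  11  36] 248 col [133 125 110] h [0.0244 0.0306] topmean [ 0.5007 -0.5951] rect [ 491. -593.] [14. 73.] 89.9
[ 22 295 116  89] 6546 col [152 143 121] h [0.0167 0.0206] topmean [ 0.6917 -0.5062] rect [ 691. -503.] [132. 202.] 8.3
```

```bash
cat >> h.py <<'E'
from scipy.spatial.transform import Rotation as R
def pose(s):
    q=s["tool_rot"]; return s["tool_pos"],R.from_quat([q[1],q[2],q[3],q[0]])
def go(s,x,y,z,yaw):
    """after a turn-first: total turn (units of 5deg, tool axes), then shift in units of .04 in the TURNED tool frame"""
    p,r=pose(s); t=np.radians(yaw)
    rt=R.from_matrix(np.array([[np.cos(t),np.sin(t),0],[np.sin(t),-np.cos(t),0],[0,0,-1]]))
    rv=(r.inv()*rt).as_rotvec(degrees=True)/5
    d=rt.inv().apply(np.array([x,y,z])-p)/.04
    d0=r.inv().apply(np.array([x,y,z])-p)/.04
    print("now",p.round(4),"yaw",r.as_matrix()[:2,0].round(3),"turn",rv.round(2),"shift after turn",d.round(3),"shift no turn",d0.round(3),"F",s["contact_force"].round(1),"g",round(s["gripper_width"]*85,1),"t",round(s["time"],2))
E
python3 - <<'E'
from h import *
from plant import state
go(state(),.443,.0635,.23,69)
E
```

```text
now [0.1933 0.5938 0.2302] yaw [0.31  0.951] turn [-0.    0.02  0.59] shift after turn [-1.0139e+01  1.0579e+01  4.0000e-03] shift no turn [-10.672  10.041   0.021] F [-1.4 -0.  -0.3] g 85.1 t 0.1
```

Run:
```python
from h import *
for n,box in (("top",(313,109,20,52)),("scene",(188,248,38,64)),):
    f=dict(np.load(f"{n}0.npz")); W=cloud(f); x,y,w,h=box
    p=W[y:y+h,x:x+w].reshape(-1,3); p=p[(p[:,2]>.011)&(p[:,2]<.024)]
    print(n,cv2.minAreaRect((p[:,:2]*1000).astype(np.float32)),p.mean(0))
```

```text
top ((632.5906982421875, -225.92848205566406), (52.42799377441406, 149.71707153320312), 86.18372344970703) [ 0.63003067 -0.22475368  0.01633847]
scene ((633.8613891601562, -227.35093688964844), (52.253299713134766, 151.89273071289062), 86.20182800292969) [ 0.64084778 -0.22793033  0.01653099]
```

Call:
carry_out(
  moves=[
    [[0,0,0.59,0,0,0,0.3],[0,0,0,-0.63,0.66,0,0.3],[0,0,0,-0.63,0.66,0,0.3],[0,0,0,-0.63,0.66,0,0.3],[0,0,0,-0.63,0.66,0,0.3],[0,0,0,-0.63,0.66,0,0.3],[0,0,0,-0.63,0.66,0,0.3],[0,0,0,-0.63,0.66,0,0.3]],
  ],
)

```text
time: 0.77
tool_pos: [0.3029, 0.3616, 0.2307]
tool_rot: [0.0, 0.824, 0.567, -0.0]
contact_force: [0.9, -0.6, 0.6]
gripper_width: 0.651
```

Call:
carry_out(
  moves=[
    [[0,0,0,-0.63,0.66,0,0.3],[0,0,0,-0.63,0.66,0,0.3],[0,0,0,-0.63,0.66,0,0.3],[0,0,0,-0.63,0.66,0,0.3],[0,0,0,-0.63,0.66,0,0.3],[0,0,0,-0.63,0.66,0,0.3],[0,0,0,-0.63,0.66,0,0.3],[0,0,0,-0.63,0.66,0,0.3]],
  ],
)

```text
time: 1.43
tool_pos: [0.428, 0.0977, 0.231]
tool_rot: [-0.0, 0.824, 0.566, 0.0]
contact_force: [0.6, 0.3, 0.4]
gripper_width: 0.648
```

Call:
carry_out(
  moves=[
    [[0,0,0,-0.05,0.02,0,0.3],[0,0,0,0,0,0,0.3],[0,0,0,0,0,0,0.3]],
  ],
)

```text
time: 1.68
tool_pos: [0.4275, 0.0975, 0.2309]
tool_rot: [-0.0, 0.824, 0.566, -0.0]
contact_force: [-0.2, -0.2, 0.3]
gripper_width: 0.651
```

```bash
cat > w.py <<'E'
import sys
from h import *
from plant import state, grab_frame
def wrist(name):
    s=state(); p,r=pose(s); f=grab_frame("wrist")
    T=np.eye(4); T[:3,:3]=r.as_matrix(); T[:3,3]=p
    f["world_from_camera"]=T@f["hand_eye"]
    np.savez(f"{name}.npz",**f); cv2.imwrite(f"pics/{name}.png",f["frame"][:,:,::-1]); return s,f
E
python3 - <<'E'
from w import *
s,f=wrist("w1"); go(s,.443,.0635,.23,69); print(f["K"],f["hand_eye"])
E
```

```text
now [0.4275 0.0975 0.2309] yaw [0.359 0.933] turn [-0.01 -0.   -0.  ] shift after turn [-0.656  0.666  0.021] shift no turn [-0.655  0.667  0.021] F [-0.2 -0.2  0.3] g 55.3 t 1.68
[[327.93171809   0.         256.02649175]
 [  0.         327.93171809 192.54139122]
 [  0.           0.           1.        ]] [[ 9.99998934e-01 -5.70067101e-04 -1.34390059e-03 -1.17239216e-03]
 [ 9.66028149e-04  9.48614723e-01  3.16431943e-01 -8.24292142e-02]
 [ 1.09445644e-03 -3.16432904e-01  9.48614263e-01 -1.41384131e-01]
 [ 0.00000000e+00  0.00000000e+00  0.00000000e+00  1.00000000e+00]]
```

View pics/w1.png

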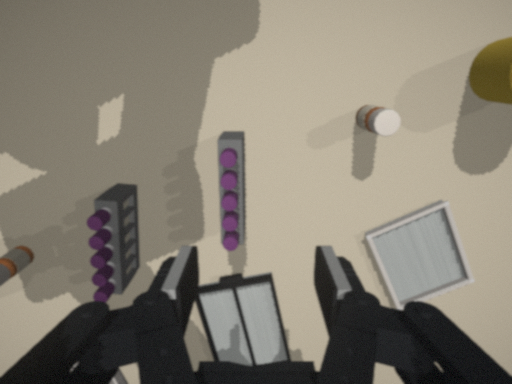

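```bash
cat >> h.py <<'E'
def tops(f,lo,hi,xr,yr,minn=40):
    W=cloud(f); z=W[...,2]
    m=((z>lo)&(z<hi)&(W[...,0]>xr[0])&(W[...,0]<xr[1])&(W[...,1]>yr[0])&(W[...,1]<yr[1])).astype(np.uint8)
    k,l,st,ce=cv2.connectedComponentsWithStats(m)
    for i in range(1,k):
        if st[i,4]<minn: continue
        p=W[l==i]; r=cv2.minAreaRect((p[:,:2]*1000).astype(np.float32))
        e=r[2] if r[1][0]>r[1][1] else r[2]-90
        print(st[i],"z",np.percentile(p[:,2],[5,50,95]).round(4),"rect",np.round(r[0],1),np.round(sorted(r[1]),1),"long",round(e,1),"mean",p[:,:2].mean(0).round(4))
E
python3 - <<'E'
from h import *
f=dict(np.load("w1.npz"))
print("caps");tops(f,.076,.1,(.3,.6),(-.2,.2));print("block");tops(f,.05,.07,(.3,.6),(-.2,.2));print("any");tops(f,.03,.1,(.3,.6),(-.2,.2))
print("tray");tops(f,.009,.025,(.5,.8),(-.2,.2))
E
```

```text
caps
[220 150  17  18 247] z [0.0799 0.0846 0.0858] rect [401.   79.2] [14.5 14.9] long -23.7 mean [0.4005 0.0796]
[221 172  17  18 243] z [0.0787 0.0845 0.0856] rect [420.4  71.8] [14.7 14.8] long 75.0 mean [0.4199 0.0721]
[221 193  17  18 235] z [0.079  0.0845 0.0856] rect [440.   64.1] [14.6 14.7] long 53.9 mean [0.4392 0.0646]
[ 87 213  20  18 261] z [0.0775 0.0845 0.0857] rect [412.3 -63.1] [14.9 15.2] long -43.9 mean [ 0.4119 -0.0619]
[222 213  17  19 235] z [0.0772 0.0844 0.0859] rect [459.6  56.6] [14.9 15.3] long -7.5 mean [0.4586 0.0572]
[ 89 231  19  19 252] z [0.0773 0.0844 0.0857] rect [430.9 -72.2] [15.1 15.6] long -27.2 mean [ 0.4306 -0.0709]
[223 233  16  18 228] z [0.0776 0.0845 0.0856] rect [479.   49.2] [14.7 15. ] long 49.5 mean [0.4781 0.0497]
[ 90 251  19  18 245] z [0.0773 0.0844 0.0857] rect [450.  -81.4] [14.8 15.5] long -45.4 mean [ 0.4492 -0.0802]
[ 92 269  20  33 449] z [0.077  0.0843 0.0857] rect [477.  -94.6] [15.7 33.4] long -27.0 mean [ 0.4766 -0.0932]
block
[ 218  138   26  107 1294] z [0.0571 0.0588 0.0666] rect [440.3  63.9] [ 24.1 112. ] long -21.2 mean [0.4308 0.0696]
[  94  197   32   98 1557] z [0.052  0.0588 0.0684] rect [450.  -81.6] [ 25.1 112.2] long -25.7 mean [ 0.4439 -0.072 ]
any
[ 218  135   27  116 2751] z [0.0519 0.068  0.0854] rect [440.2  63.9] [ 24.1 112.1] long -21.1 mean [0.4337 0.0679]
[  87  191   45  111 3592] z [0.0372 0.0603 0.0853] rect [450.2 -81.7] [ 25.1 112.6] long -25.7 mean [ 0.4447 -0.074 ]
tray
[366 231  33  78 382] z [0.0097 0.0109 0.0122] rect [619.2 197.8] [ 12.8 118.2] long 4.5 mean [0.6095 0.1944]
[ 195  274   96   93 1348] z [0.0097 0.014  0.0156] rect [628.2  -0.8] [104.  150.8] long -9.3 mean [0.6022 0.0045]
```

The wrist view shows rack A at (231,190), rack B at (113,240) and the feed tray at the bottom centre. The fits match the given sizes (112 x 24 mm, caps at 85 mm). I'll go down on rack A.

Run:
```python
from h import *
from plant import state
go(state(),.4402,.0639,.022,68.9)
```

```text
now [0.4274 0.0981 0.231 ] yaw [0.357 0.934] turn [-0.01 -0.    0.03] shift after turn [-0.682  0.606  5.224] shift no turn [-0.685  0.608  5.223] F [ 0.1  0.2 -0.1] g 55.5 t 1.73
```

Call:
carry_out(
  moves=[
    [[0,0,0,-0.34,0.3,0,0.3],[0,0,0,-0.34,0.3,0,0.3],[0,0,0,0,0,0.8,0.3],[0,0,0,0,0,0.8,0.3],[0,0,0,0,0,0,0.3]],
  ],
)

```text
time: 2.15
tool_pos: [0.4361, 0.0647, 0.1607]
tool_rot: [-0.004, 0.823, 0.567, -0.005]
contact_force: [-1.3, -0.4, -0.9]
gripper_width: 0.648
```

Run:
```python
from w import *
go(state(),.4402,.0639,.022,68.9)
```

```text
now [0.4361 0.0647 0.1607] yaw [0.356 0.934] turn [-0.13  0.04  0.05] shift after turn [0.018 0.104 3.467] shift no turn [0.03  0.142 3.466] F [-1.3 -0.4 -0.9] g 55.0 t 2.15
```

Call:
carry_out(
  moves=[
    [[0,0,0,0,0,0.4,0.3],[0,0,0,0,0,0.4,0.3],[0,0,0,0,0,0.4,0.3],[0,0,0,0,0,0.4,0.3],[0,0,0,0,0,0,0.3],[0,0,0,0,0,0,0.3]],
  ],
)

```text
time: 2.65
tool_pos: [0.4402, 0.0644, 0.1037]
tool_rot: [-0.0, 0.824, 0.567, -0.0]
contact_force: [0.3, 0.2, -0.2]
gripper_width: 0.653
```

Run:
```python
from w import *
go(state(),.4402,.0639,.022,68.9)
```

```text
now [0.4402 0.0644 0.1037] yaw [0.356 0.934] turn [-0.01  0.    0.04] shift after turn [-0.011  0.004  2.044] shift no turn [-0.01   0.006  2.044] F [ 0.3  0.2 -0.2] g 55.5 t 2.65
```

Settled on target. I'll finish going down and close.

Call:
carry_out(
  moves=[
    [[0,0,0,0,0,0.4,0.3],[0,0,0,0,0,0.4,0.3],[0,0,0,0,0,0.4,0.3],[0,0,0,0,0,0.4,0.3],[0,0,0,0,0,0.4,0.3],[0,0,0,0,0,0.04,0.3],[0,0,0,0,0,0,0.3],[0,0,0,0,0,0,0.3]],
  ],
)

```text
time: 3.32
tool_pos: [0.4419, 0.0636, 0.0235]
tool_rot: [0.001, 0.824, 0.567, 0.001]
contact_force: [-1.0, 0.2, -0.4]
gripper_width: 0.651
```

Call:
carry_out(
  moves=[
    [[0,0,0,0,0,0,-1],[0,0,0,0,0,0,-1],[0,0,0,0,0,0,-1],[0,0,0,0,0,0,-1],[0,0,0,0,0,0,-1],[0,0,0,0,0,0,-1]],
  ],
)

```text
time: 3.82
tool_pos: [0.4417, 0.0635, 0.0231]
tool_rot: [0.001, 0.824, 0.566, 0.001]
contact_force: [-1.0, 0.2, 7.0]
gripper_width: 0.273
```

Call:
carry_out(
  moves=[
    [[0,0,0,0,0,-0.2,-1],[0,0,0,0,0,-0.3,-1],[0,0,0,0,0,0,-1]],
  ],
)

```text
time: 4.07
tool_pos: [0.4416, 0.0633, 0.0435]
tool_rot: [0.001, 0.824, 0.567, 0.001]
contact_force: [0.4, -0.2, -1.2]
gripper_width: 0.272
```

Call:
carry_out(
  moves=[
    [[0,0,0,0,0,-0.4,-1],[0,0,0,0,0,-0.5,-1],[0,0,0,0,0,-0.5,-1],[0,0,-0.6,0,0,-0.5,-1],[0,0,-0.6,0,0,-0.5,-1],[0,0,-0.6,0,0,-0.3,-1],[0,0,-0.55,0,0,0,-1],[0,0,0,0,0,0,-1]],
  ],
)

```text
time: 4.73
tool_pos: [0.4408, 0.0633, 0.1503]
tool_rot: [0.0, 0.762, 0.648, 0.0]
contact_force: [0.2, 0.0, -2.3]
gripper_width: 0.276
```

Run:
```python
from w import *
f=grab_frame("scene"); cv2.imwrite("pics/s1.png",f["frame"][:,:,::-1])
go(state(),.645,.0222,.15,80.7)
```

```text
now [0.4402 0.0633 0.1493] yaw [0.162 0.987] turn [-0.01  0.    0.  ] shift after turn [-0.188  5.218 -0.017] shift no turn [-0.188  5.218 -0.02 ] F [-0.1 -0.1 -2.8] g 22.7 t 4.78
```

View pics/s1.png

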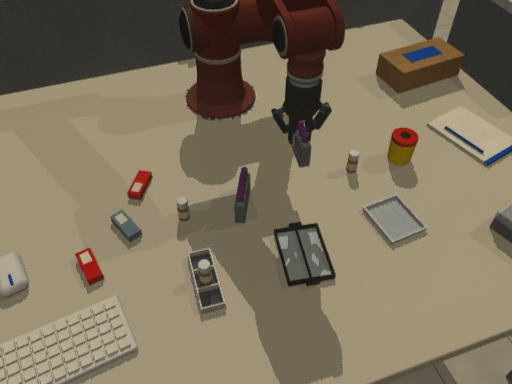

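The scene shows rack A held upright at (302,143), with the tray clear at (303,253). I'll carry it over to the left lane.

Call:
carry_out(
  moves=[
    [[0,0,0,-0.03,0.4,0,-1],[0,0,0,-0.03,0.75,0,-1],[0,0,0,-0.03,0.85,0,-1],[0,0,0,-0.03,0.85,0,-1],[0,0,0,-0.03,0.85,0,-1],[0,0,0,-0.03,0.85,0,-1],[0,0,0,-0.01,0.5,0,-1],[0,0,0,0,0.17,0,-1]],
  ],
)

```text
time: 5.45
tool_pos: [0.647, 0.0215, 0.1477]
tool_rot: [-0.001, 0.762, 0.647, -0.001]
contact_force: [-0.3, 0.3, -0.2]
gripper_width: 0.273
```

Call:
carry_out(
  moves=[
    [[0,0,0,0,0,0,-1],[0,0,0,0,0,0.5,-1],[0,0,0,0,0,0.5,-1],[0,0,0,0,0,0.5,-1],[0,0,0,0,0,0,-1],[0,0,0,0,0,0,-1]],
  ],
)

```text
time: 5.95
tool_pos: [0.6427, 0.0229, 0.0877]
tool_rot: [-0.002, 0.762, 0.648, -0.002]
contact_force: [0.1, -0.5, -2.0]
gripper_width: 0.273
```

Run:
```python
from w import *
f=grab_frame("scene"); cv2.imwrite("pics/s2.png",cv2.resize(f["frame"][150:330,180:420,::-1],None,fx=3,fy=3))
f=grab_frame("top"); np.savez("t2.npz",**f)
tops(f,.009,.025,(.5,.8),(-.2,.2));tops(f,.078,.16,(.5,.8),(-.2,.2))
go(state(),.645,.0222,.0275,80.7)
```

```text
[243 110  23  53 124] z [0.0105 0.0146 0.0186] rect [630.  -30.9] [ 42.9 158.3] long -9.5 mean [ 0.6245 -0.0405]
[173 124   5  38  71] z [0.0095 0.0123 0.0165] rect [616.6 194.9] [ 12.  109.7] long 1.4 mean [0.6075 0.1947]
now [0.6455 0.0226 0.091 ] yaw [0.16  0.987] turn [ 0.02 -0.    0.01] shift after turn [-0.011 -0.01   1.588] shift no turn [-0.011 -0.012  1.588] F [ 0.2 -0.6 -1.5] g 23.4 t 6.05
```

View pics/s2.png

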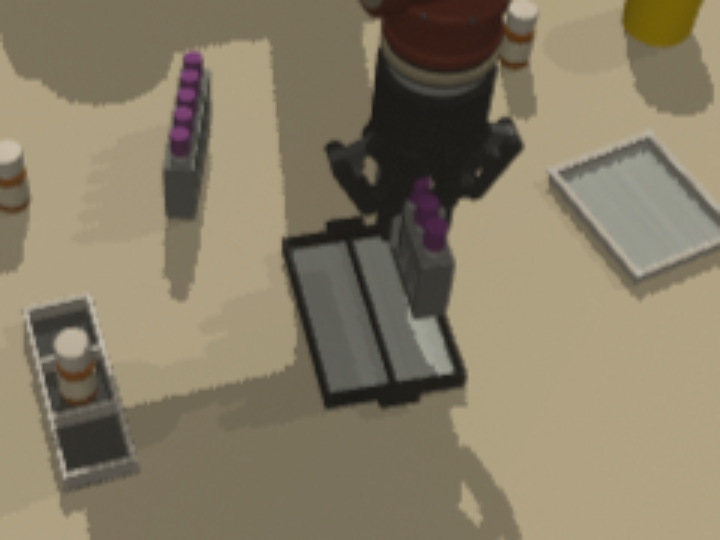

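Call:
carry_out(
  moves=[
    [[0,0,0,0,0,0.35,-1],[0,0,0,0,0,0.35,-1],[0,0,0,0,0,0.35,-1],[0,0,0,0,0,0.25,-1],[0,0,0,0,0,0.1,-1],[0,0,0,0,0,0,-1],[0,0,0,0,0,0,-1]],
  ],
)

```text
time: 6.63
tool_pos: [0.6452, 0.0224, 0.0331]
tool_rot: [-0.0, 0.762, 0.648, -0.0]
contact_force: [-0.3, 0.3, -1.6]
gripper_width: 0.277
```

Call:
carry_out(
  moves=[
    [[0,0,0,0,0,0.08,-1],[0,0,0,0,0,0,-1],[0,0,0,0,0,0,-1]],
  ],
)

```text
time: 6.88
tool_pos: [0.6458, 0.0223, 0.031]
tool_rot: [0.0, 0.762, 0.648, 0.0]
contact_force: [-0.7, -0.2, -1.7]
gripper_width: 0.279
```

Call:
carry_out(
  moves=[
    [[0,0,0,0,0,0.06,-1],[0,0,0,0,0,0,-1],[0,0,0,0,0,0,-1]],
  ],
)

```text
time: 7.13
tool_pos: [0.6454, 0.0224, 0.0281]
tool_rot: [-0.0, 0.762, 0.648, -0.0]
contact_force: [-0.3, -0.3, -1.6]
gripper_width: 0.272
```

Call:
carry_out(
  moves=[
    [[0,0,0,0,0,0.03,-1],[0,0,0,0,0,0,-1],[0,0,0,0,0,0,-1]],
  ],
)

```text
time: 7.38
tool_pos: [0.6457, 0.0223, 0.0272]
tool_rot: [0.0, 0.762, 0.648, 0.0]
contact_force: [0.0, 0.2, -0.8]
gripper_width: 0.274
```

Call:
carry_out(
  moves=[
    [[0,0,0,0,0,0.03,-1],[0,0,0,0,0,0,-1],[0,0,0,0,0,0,-1]],
  ],
)

```text
time: 7.63
tool_pos: [0.6457, 0.0224, 0.0271]
tool_rot: [0.0, 0.762, 0.648, 0.0]
contact_force: [-4.2, 0.5, 5.6]
gripper_width: 0.273
```

The rack is on the bed, with force now at +5.6 N. I'll release it partway and lift.

Call:
carry_out(
  moves=[
    [[0,0,0,0,0,0,-0.2],[0,0,0,0,0,0,-0.2],[0,0,0,0,0,0,-0.2],[0,0,0,0,0,0,-0.2],[0,0,0,0,0,-0.2,-0.2],[0,0,0,0,0,-0.4,-0.2],[0,0,0,0,0,-0.6,-0.2],[0,0,0,0,0,-0.8,-0.2]],
  ],
)

```text
time: 8.3
tool_pos: [0.6435, 0.0225, 0.1041]
tool_rot: [-0.002, 0.762, 0.648, -0.002]
contact_force: [0.4, 0.6, 0.5]
gripper_width: 0.401
```

Call:
carry_out(
  moves=[
    [[0,0,0,0,0,-0.8,-0.2],[0,0,0,0,0,-0.5,0.3],[0,0,0,0,0,0,0.3]],
  ],
)

```text
time: 8.55
tool_pos: [0.6491, 0.0221, 0.1655]
tool_rot: [0.004, 0.762, 0.648, 0.004]
contact_force: [-0.2, 0.2, 1.2]
gripper_width: 0.648
```

Run:
```python
from w import *
f=grab_frame("scene"); cv2.imwrite("pics/s3.png",cv2.resize(f["frame"][130:330,150:420,::-1],None,fx=2.8,fy=2.8))
go(state(),.4501,-.0816,.15,64.3)
```

```text
now [0.6477 0.0222 0.1624] yaw [0.16  0.987] turn [ 0.08 -0.02  3.29] shift after turn [-4.481 -3.327  0.31 ] shift no turn [-3.354 -4.462  0.275] F [-0.1  0.5 -0.5] g 55.0 t 8.6
```

View pics/s3.png

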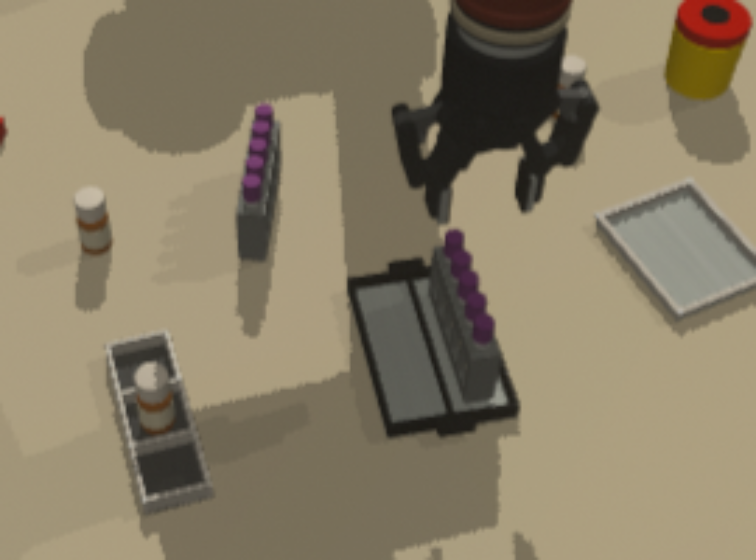

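Rack A stands in the left lane at (465,320) in the crop. Rack B is next.

Call:
carry_out(
  moves=[
    [[0,0,0.82,0,0,0,0.3],[0,0,0.82,0,0,0,0.3],[0,0,0.82,0,0,0,0.3],[0,0,0.82,0,0,0,0.3],[0,0,0,-0.4,-0.3,0,0.3],[0,0,0,-0.56,-0.42,0,0.3],[0,0,0,-0.6,-0.45,0,0.3],[0,0,0,-0.6,-0.45,0,0.3]],
  ],
)

```text
time: 9.27
tool_pos: [0.5476, -0.0276, 0.1557]
tool_rot: [-0.001, 0.846, 0.533, -0.001]
contact_force: [0.2, -0.4, -0.6]
gripper_width: 0.65
```

Call:
carry_out(
  moves=[
    [[0,0,0,-0.6,-0.45,0,0.3],[0,0,0,-0.6,-0.45,0,0.3],[0,0,0,-0.6,-0.45,0,0.3],[0,0,0,-0.45,-0.33,0,0.3],[0,0,0,0,0,0,0.3],[0,0,0,0,0,0,0.3]],
  ],
)

```text
time: 9.77
tool_pos: [0.4489, -0.0797, 0.1565]
tool_rot: [-0.001, 0.847, 0.532, -0.0]
contact_force: [0.3, 0.3, 0.3]
gripper_width: 0.648
```

Run:
```python
from w import *
s,f=wrist("w2")
tops(f,.03,.1,(.38,.6),(-.2,.2)); tops(f,.075,.1,(.38,.6),(-.2,.2))
go(state(),.4501,-.0816,.0235,64.3)
```

```text
[ 240  122   33  151 4534] z [0.0576 0.0726 0.0854] rect [450.4 -82.1] [ 24.  111.9] long -25.9 mean [ 0.4433 -0.0787]
[ 417  263   62   59 1599] z [0.0339 0.0614 0.0876] rect [594.7  29.5] [14.  24.8] long 80.5 mean [0.5926 0.0283]
[245 138  23  26 453] z [0.0798 0.0846 0.0857] rect [412.4 -63.9] [14.7 15.1] long -71.9 mean [ 0.412  -0.0635]
[245 168  23  26 448] z [0.0778 0.0846 0.0858] rect [431.4 -73. ] [14.8 15.1] long -68.4 mean [ 0.4306 -0.0725]
[245 197  23  25 429] z [0.0772 0.0844 0.0857] rect [450.1 -81.9] [14.9 15.3] long 6.8 mean [ 0.4491 -0.0816]
[246 224  21  24 415] z [0.0769 0.0844 0.0855] rect [469.1 -91.1] [14.9 15.2] long -12.1 mean [ 0.4678 -0.0906]
[246 249  21  24 414] z [0.0764 0.0843 0.0856] rect [ 487.9 -100.3] [15.1 15.2] long -20.5 mean [ 0.4865 -0.0997]
[451 302  28  20 322] z [0.0761 0.0839 0.0889] rect [596.8  28. ] [ 6.3 14.1] long -89.7 mean [0.5968 0.0275]
now [ 0.4497 -0.0794  0.1569] yaw [0.433 0.901] turn [-0.01 -0.    0.01] shift after turn [-0.044  0.033  3.335] shift no turn [-0.045  0.036  3.335] F [ 0.7  0.1 -0.2] g 55.4 t 9.82
```

View pics/w2.png

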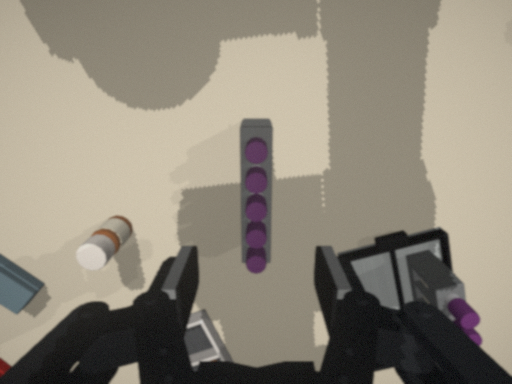

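Rack B is centred between the jaws at (256,195) and fits at (450.4, -82.1) mm. I'll descend.

Call:
carry_out(
  moves=[
    [[0,0,0,-0.06,0.05,0.4,0.3],[0,0,0,0,0,0.5,0.3],[0,0,0,0,0,0.5,0.3],[0,0,0,0,0,0.5,0.3],[0,0,0,0,0,0.5,0.3],[0,0,0,0,0,0.5,0.3],[0,0,0,0,0,0.2,0.3],[0,0,0,0,0,0,0.3]],
  ],
)

```text
time: 10.48
tool_pos: [0.4493, -0.0815, 0.031]
tool_rot: [-0.002, 0.846, 0.533, -0.002]
contact_force: [-0.3, -0.2, 0.1]
gripper_width: 0.648
```

Run:
```python
from w import *
go(state(),.4503,-.082,.0235,64.3)
```

```text
now [ 0.4493 -0.0815  0.031 ] yaw [0.432 0.902] turn [-0.07  0.01  0.02] shift after turn [-0.002  0.028  0.188] shift no turn [-0.002  0.029  0.188] F [-0.3 -0.2  0.1] g 55.1 t 10.48
```

Call:
carry_out(
  moves=[
    [[0,0,0,0,0,0.15,0.3],[0,0,0,0,0,0,0.3],[0,0,0,0,0,0,0.3]],
  ],
)

```text
time: 10.73
tool_pos: [0.4517, -0.0827, 0.0286]
tool_rot: [0.001, 0.846, 0.533, 0.0]
contact_force: [0.6, -0.2, 0.8]
gripper_width: 0.652
```

Call:
carry_out(
  moves=[
    [[0,0,0,0,0,0,-1],[0,0,0,0,0,0,-1],[0,0,0,0,0,0,-1],[0,0,0,0,0,0,-1],[0,0,0,0,0,0,-1],[0,0,0,0,0,0,-1]],
  ],
)

```text
time: 11.23
tool_pos: [0.4516, -0.0828, 0.0286]
tool_rot: [0.001, 0.846, 0.533, 0.001]
contact_force: [-0.6, 1.6, 5.1]
gripper_width: 0.273
```

Call:
carry_out(
  moves=[
    [[0,0,0,0,0,-0.2,-1],[0,0,0,0,0,-0.4,-1],[0,0,0,0,0,-0.5,-1],[0,0,-0.65,0,0,-0.5,-1],[0,0,-0.65,0,0,-0.5,-1],[0,0,-0.65,0,0,-0.5,-1],[0,0,-0.65,0,0,-0.5,-1],[0,0,-0.65,0,0,-0.2,-1]],
  ],
)

```text
time: 11.9
tool_pos: [0.4516, -0.083, 0.1625]
tool_rot: [0.002, 0.762, 0.648, 0.001]
contact_force: [0.6, -0.3, -2.6]
gripper_width: 0.269
```

Call:
carry_out(
  moves=[
    [[0,0,0,0,0,0,-1],[0,0,0,0,0,0,-1]],
  ],
)

```text
time: 12.07
tool_pos: [0.4505, -0.0826, 0.1595]
tool_rot: [-0.0, 0.763, 0.646, -0.0]
contact_force: [0.3, -1.5, -2.6]
gripper_width: 0.275
```

Run:
```python
from w import *
f=grab_frame("top"); np.savez("t4.npz",**f)
print("tray");tops(f,.009,.025,(.5,.8),(-.2,.2),20);print("rackA");tops(f,.055,.1,(.55,.75),(-.1,.15))
f=grab_frame("scene"); print("scene");tops(f,.009,.025,(.5,.8),(-.2,.2),20);print("rackA");tops(f,.055,.1,(.55,.75),(-.1,.15))
go(state(),.637,-.0277,.15,80.7)
```

```text
tray
[242 105  24  34 119] z [0.0104 0.0145 0.018 ] rect [685.3 -43.9] [ 53.7 108.2] long 30.4 mean [ 0.6964 -0.0331]
[222 106  26  57 168] z [0.0104 0.0149 0.0186] rect [631.2  41.7] [ 66.4 168.7] long 15.2 mean [0.6064 0.0315]
[173 125   5  37  67] z [0.0094 0.0123 0.0156] rect [615.4 198.6] [ 11.7 107.3] long 5.1 mean [0.6041 0.1945]
[313 141   2  15  20] z [0.0128 0.0159 0.0201] rect [ 592.5 -198. ] [ 3.1 40.9] long 1.6 mean [ 0.5898 -0.1983]
rackA
[228 107  14  41 358] z [0.0591 0.0678 0.0906] rect [644.1  23. ] [ 24.5 110.8] long -9.3 mean [0.6414 0.0218]
scene
[363 205  30  38 103] z [0.0094 0.0118 0.0138] rect [624.1 193.7] [ 11.1 119.6] long 0.9 mean [0.6193 0.1941]
[274 222  62  64 582] z [0.0097 0.0141 0.0173] rect [642.1  -3.5] [104.5 173.2] long -9.0 mean [ 0.6549 -0.0147]
[303 230  24  44 166] z [0.0096 0.0174 0.0232] rect [647.2  12. ] [ 23.9 114.1] long 0.0 mean [0.6574 0.0115]
rackA
[305 212  24  49 576] z [0.0583 0.0747 0.0907] rect [646.3  20.1] [ 24.2 115.4] long -8.3 mean [0.6552 0.0165]
now [ 0.4498 -0.0823  0.1581] yaw [0.164 0.986] turn [-0.03 -0.   -0.03] shift after turn [2.103 4.398 0.202] shift no turn [2.115 4.393 0.19 ] F [-0.1  0.3 -2.4] g 23.4 t 12.17
```

Call:
carry_out(
  moves=[
    [[0,0,0,0.15,0.3,0,-1],[0,0,0,0.3,0.6,0,-1],[0,0,0,0.3,0.65,0,-1],[0,0,0,0.35,0.7,0,-1],[0,0,0,0.35,0.7,0,-1],[0,0,0,0.3,0.65,0,-1],[0,0,0,0.25,0.5,0,-1],[0,0,0,0.1,0.3,0,-1]],
  ],
)

```text
time: 12.83
tool_pos: [0.6392, -0.0273, 0.1573]
tool_rot: [-0.001, 0.763, 0.647, -0.001]
contact_force: [0.8, 0.9, -1.7]
gripper_width: 0.277
```

Call:
carry_out(
  moves=[
    [[0,0,0,0,0,0,-1],[0,0,0,0,0,0.3,-1],[0,0,0,0,0,0.4,-1],[0,0,0,0,0,0.4,-1],[0,0,0,0,0,0,-1],[0,0,0,0,0,0,-1]],
  ],
)

```text
time: 13.33
tool_pos: [0.6357, -0.0285, 0.113]
tool_rot: [-0.002, 0.763, 0.647, -0.002]
contact_force: [-0.1, 0.3, -1.3]
gripper_width: 0.27
```

Run:
```python
from w import *
f=grab_frame("scene"); cv2.imwrite("pics/s5.png",cv2.resize(f["frame"][150:330,180:420,::-1],None,fx=3,fy=3))
go(state(),.637,-.0277,.0335,80.7)
```

```text
now [ 0.637  -0.0286  0.1148] yaw [0.164 0.987] turn [-0.02  0.   -0.02] shift after turn [ 0.022 -0.003  2.033] shift no turn [2.200e-02 1.000e-03 2.033e+00] F [-0.1  0.2 -1.1] g 23.1 t 13.38
```

View pics/s5.png

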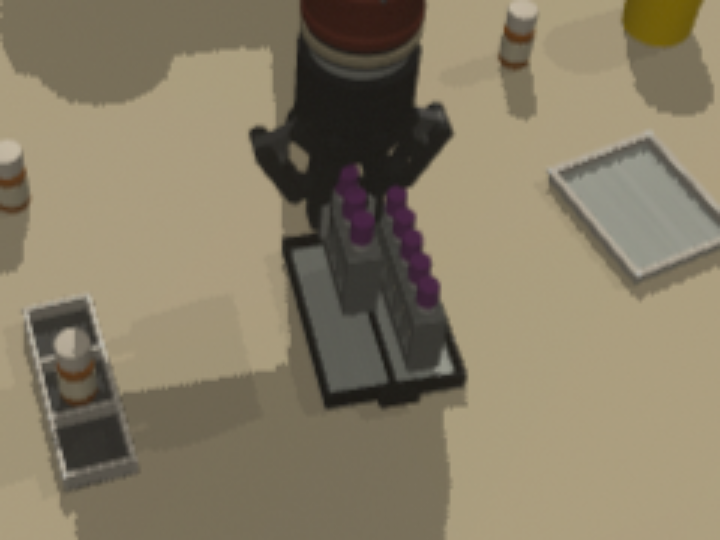

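The racks would sit close together, so I'll check finger-linkage clearance against rack A's caps before going down.

Run:
```python
from w import *
s=state();p,r=pose(s)
for n in ("scene","top","wrist"):
    if n=="wrist": _,f=wrist("w3")
    else: f=grab_frame(n)
    W=cloud(f).reshape(-1,3); L=r.inv().apply(W-p); L[:,2]*=-1
    L=L[~np.isnan(L[:,0])]
    for a in range(10,70,5):
        for sg in (1,-1):
            q=L[(sg*L[:,0]>a/1e3)&(sg*L[:,0]<(a+5)/1e3)&(abs(L[:,1])<.045)&(L[:,2]>-.01)]
            if len(q)>2: print(n,sg*a,len(q),"h",np.percentile(q[:,2],[0,5,50,100]).round(3),"ly",q[:,1].min().round(3),q[:,1].max().round(3))
```

```text
scene 10 358 h [0.025 0.038 0.236 0.319] ly -0.017 0.045
scene -10 439 h [-0.01   0.007  0.211  0.32 ] ly -0.016 0.044
scene 15 327 h [0.012 0.046 0.24  0.319] ly -0.017 0.042
scene -15 414 h [-0.002  0.023  0.21   0.32 ] ly -0.021 0.041
scene 20 293 h [0.003 0.03  0.242 0.319] ly -0.015 0.042
scene -20 432 h [0.008 0.039 0.206 0.319] ly -0.014 0.042
scene 25 252 h [0.041 0.054 0.274 0.319] ly -0.02 0.041
scene -25 407 h [0.012 0.045 0.214 0.32 ] ly -0.017 0.042
scene 30 242 h [0.043 0.054 0.282 0.32 ] ly -0.017 0.041
scene -30 406 h [0.048 0.093 0.214 0.319] ly -0.02 0.041
scene 35 220 h [0.044 0.056 0.294 0.334] ly -0.045 0.043
scene -35 363 h [0.047 0.058 0.196 0.32 ] ly -0.015 0.042
scene 40 427 h [0.048 0.066 0.306 0.336] ly -0.045 0.045
scene -40 228 h [0.045 0.063 0.302 0.335] ly -0.043 0.045
scene 45 275 h [0.056 0.077 0.308 0.336] ly -0.045 0.045
scene -45 284 h [0.054 0.072 0.307 0.337] ly -0.044 0.044
scene 50 250 h [0.067 0.085 0.308 0.336] ly -0.045 0.045
scene -50 268 h [0.063 0.082 0.308 0.336] ly -0.044 0.044
scene 55 63 h [0.078 0.083 0.099 0.331] ly -0.035 0.042
sce
[... 2070 characters left out ...]
3
wrist -30 1255 h [0.042 0.046 0.056 0.061] ly -0.013 0.013
wrist 35 1815 h [0.045 0.051 0.06  0.073] ly -0.014 0.012
wrist -35 1773 h [0.045 0.051 0.058 0.07 ] ly -0.015 0.013
wrist 40 2317 h [0.047 0.053 0.07  0.083] ly -0.013 0.009
wrist -40 2297 h [0.046 0.053 0.067 0.08 ] ly -0.014 0.009
wrist 45 1223 h [0.054 0.059 0.072 0.083] ly -0.014 0.009
wrist -45 1530 h [0.051 0.056 0.071 0.083] ly -0.014 0.009
wrist 50 746 h [0.063 0.068 0.077 0.083] ly -0.014 -0.01
wrist -50 897 h [0.06  0.066 0.076 0.083] ly -0.014 -0.011
wrist 55 205 h [0.074 0.076 0.08  0.083] ly -0.014 -0.011
wrist -55 380 h [0.07  0.074 0.079 0.083] ly -0.013 -0.01
wrist -60 4 h [0.081 0.081 0.081 0.082] ly -0.012 -0.011
```

View pics/w3.png

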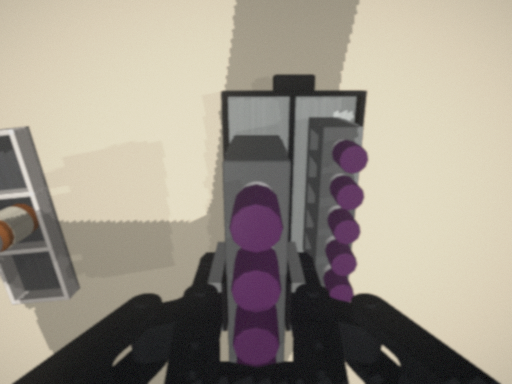

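The wrist view shows rack B held at (256,220) and rack A at (340,220). The linkage at 42 to 50 mm from the grip centre sits only 47 to 60 mm above the TCP, and A's caps would be at 57 mm, so it would hit them. I'll set B back on the bench, regrip it higher, and place it slightly toward the outside of its lane. First I'll fit the lane edges.

Run:
```python
from w import *
f=dict(np.load("w3.npz")); W=cloud(f)
t=np.radians(80.7); ex=np.array([np.cos(t),np.sin(t)]); ey=np.array([np.sin(t),-np.cos(t)])
o=np.array([.641,-.0025])
d=(W[...,:2]-o); a=d@ex*1e3; b=d@ey*1e3; z=W[...,2]*1e3
for lo in range(-70,60,10):
    m=(b>lo)&(b<lo+10)&(z>12.5)&(z<18)&(a<-40)&(a>-65)
    if m.sum()>5: print("b",lo,"outer frame a",np.percentile(a[m],[2,50,98]).round(1),m.sum())
m=(abs(b)<65)&(abs(a)<40)&(z>8)&(z<15)&(b<20); print("rib",np.percentile(a[m&(abs(a)<12)],[2,50,98]))
m=(b<-60)&(b>-95)&(z>12)&(z<18)&(abs(a)<60);print("near edge b",np.percentile(b[m],[1,50,99]) if m.any() else None)
for lo in range(-50,50,20):
    m=(a>lo)&(a<lo+20)&(b<-60)&(b>-100)&(z>9); 
    if m.any(): print(lo,np.percentile(b[m],[1,99]))
go(state(),.455,-.06,.12,80.7)
```

```text
b -70 outer frame a [-51.9 -50.2 -48.3] 82
b -60 outer frame a [-52.2 -50.1 -48.5] 80
b -50 outer frame a [-51.9 -50.3 -48.3] 74
b -40 outer frame a [-52.2 -50.6 -48.3] 61
rib [-2.31517993 -0.04317016  1.56995406]
near edge b [-86.82632514 -75.37527099 -61.02930988]
-50 [-75.5952852  -60.56506795]
-30 [-86.86834088 -72.05304719]
-10 [-86.83707879 -61.3124437 ]
10 [-86.79415722 -72.62629004]
30 [-76.03767139 -60.26856449]
now [ 0.6387 -0.0287  0.1171] yaw [0.163 0.987] turn [ 0.03  0.   -0.02] shift after turn [-1.515 -4.407 -0.072] shift no turn [-1.523 -4.404 -0.082] F [ 0.4 -0.6 -1.6] g 22.9 t 13.53
```

Call:
carry_out(
  moves=[
    [[0,0,0,0,0,-0.3,-1],[0,0,0,-0.2,-0.6,0,-1],[0,0,0,-0.25,-0.8,0,-1],[0,0,0,-0.3,-0.8,0,-1],[0,0,0,-0.3,-0.8,0,-1],[0,0,0,-0.25,-0.8,0,-1],[0,0,0,-0.2,-0.6,0,-1],[0,0,0,0,0,0.3,-1]],
  ],
)

```text
time: 14.2
tool_pos: [0.4536, -0.0597, 0.119]
tool_rot: [0.002, 0.763, 0.646, 0.001]
contact_force: [0.5, -0.9, -1.5]
gripper_width: 0.272
```

Call:
carry_out(
  moves=[
    [[0,0,0,0,0,0.5,-1],[0,0,0,0,0,0.5,-1],[0,0,0,0,0,0.5,-1],[0,0,0,0,0,0.4,-1],[0,0,0,0,0,0,-1],[0,0,0,0,0,0,-1]],
  ],
)

```text
time: 14.7
tool_pos: [0.455, -0.0589, 0.04]
tool_rot: [-0.0, 0.763, 0.647, -0.0]
contact_force: [0.3, -0.5, -1.1]
gripper_width: 0.274
```

Run:
```python
from w import *
go(state(),.455,-.06,.0286,80.7)
```

```text
now [ 0.455  -0.0589  0.04  ] yaw [0.163 0.987] turn [-0.01 -0.   -0.02] shift after turn [-0.028  0.005  0.284] shift no turn [-0.028  0.006  0.284] F [ 0.3 -0.5 -1.1] g 23.3 t 14.7
```

Call:
carry_out(
  moves=[
    [[0,0,0,0,0,0.15,-1],[0,0,0,0,0,0.1,-1],[0,0,0,0,0,0.03,-1],[0,0,0,0,0,0,-1],[0,0,0,0,0,0,-1]],
  ],
)

```text
time: 15.12
tool_pos: [0.455, -0.059, 0.0289]
tool_rot: [0.0, 0.763, 0.647, 0.0]
contact_force: [0.6, 0.2, -1.6]
gripper_width: 0.275
```

Call:
carry_out(
  moves=[
    [[0,0,0,0,0,0.03,-1],[0,0,0,0,0,0,-1],[0,0,0,0,0,0,-1]],
  ],
)

```text
time: 15.37
tool_pos: [0.4553, -0.059, 0.0286]
tool_rot: [0.0, 0.763, 0.647, 0.0]
contact_force: [-3.5, 0.2, 5.4]
gripper_width: 0.273
```

Call:
carry_out(
  moves=[
    [[0,0,0,0,0,0,-0.2],[0,0,0,0,0,0,-0.2],[0,0,0,0,0,0,-0.2],[0,0,0,0,0,-0.18,-0.2],[0,0,0,0,0,0,-0.2],[0,0,0,0,0,0,-0.2]],
  ],
)

```text
time: 15.87
tool_pos: [0.4554, -0.0591, 0.0353]
tool_rot: [0.001, 0.763, 0.647, 0.0]
contact_force: [-0.1, 0.0, 0.2]
gripper_width: 0.4
```

Call:
carry_out(
  moves=[
    [[0,0,0,0,0,0,-1],[0,0,0,0,0,0,-1],[0,0,0,0,0,0,-1],[0,0,0,0,0,0,-1],[0,0,0,0,0,0,-1]],
  ],
)

```text
time: 16.28
tool_pos: [0.4553, -0.059, 0.035]
tool_rot: [0.0, 0.763, 0.647, 0.0]
contact_force: [0.3, 0.7, 4.2]
gripper_width: 0.266
```

Call:
carry_out(
  moves=[
    [[0,0,0,0,0,-0.2,-1],[0,0,0,0,0,-0.4,-1],[0,0,0,0,0,-0.5,-1],[0,0,0,0,0,-0.6,-1],[0,0,0,0,0,-0.5,-1],[0,0,0,0,0,-0.5,-1],[0,0,0,0,0,-0.2,-1],[0,0,0,0,0,0,-1]],
  ],
)

```text
time: 16.95
tool_pos: [0.4558, -0.0592, 0.1525]
tool_rot: [0.002, 0.763, 0.647, 0.001]
contact_force: [0.4, 0.2, -2.4]
gripper_width: 0.271
```

Run:
```python
from w import *
go(state(),.6364,-.0344,.15,80.7)
```

```text
now [ 0.4558 -0.0592  0.1525] yaw [0.163 0.987] turn [ 0.04  0.01 -0.02] shift after turn [1.343 4.356 0.062] shift no turn [1.349 4.354 0.077] F [ 0.4  0.2 -2.4] g 23.0 t 16.95
```

Call:
carry_out(
  moves=[
    [[0,0,0,0.1,0.3,0,-1],[0,0,0,0.2,0.6,0,-1],[0,0,0,0.2,0.7,0,-1],[0,0,0,0.2,0.7,0,-1],[0,0,0,0.2,0.7,0,-1],[0,0,0,0.2,0.65,0,-1],[0,0,0,0.15,0.45,0,-1],[0,0,0,0.1,0.26,0,-1]],
  ],
)

```text
time: 17.62
tool_pos: [0.6362, -0.0336, 0.1474]
tool_rot: [-0.001, 0.762, 0.647, -0.001]
contact_force: [-0.4, 0.4, -1.3]
gripper_width: 0.269
```

Call:
carry_out(
  moves=[
    [[0,0,0,0,0,0,-1],[0,0,0,0,0,0.3,-1],[0,0,0,0,0,0.5,-1],[0,0,0,0,0,0.5,-1],[0,0,0,0,0,0.1,-1],[0,0,0,0,0,0,-1],[0,0,0,0,0,0,-1]],
  ],
)

```text
time: 18.2
tool_pos: [0.6348, -0.0342, 0.0939]
tool_rot: [-0.001, 0.763, 0.647, -0.0]
contact_force: [0.4, -0.6, -1.1]
gripper_width: 0.268
```

Run:
```python
from w import *
s=state();go(s,.6364,-.0344,.0395,80.7)
s,f=wrist("w4"); W=cloud(f)
p,r=pose(s);L=r.inv().apply(W.reshape(-1,3)-p).reshape(W.shape)*1e3;L[...,2]*=-1
z=W[...,2]*1e3
m=(L[...,0]>30)&(L[...,0]<80)&(z>78)&(z<95)&(L[...,1]>10);print("caps A lateral",np.percentile(L[m][:,0],[1,50,99]),z[m].max(),m.sum())
m=(z>55)&(z<72)&(L[...,0]>28)&(L[...,0]<75);print("block A lat",np.percentile(L[m][:,0],[1,50,99]),m.sum())
m=(z>12.5)&(z<18)&(L[...,0]<-10)&(L[...,0]>-40);print("frame outer",np.percentile(L[m][:,0],[1,50,99]),m.sum())
m=(L[...,2]>20)&(L[...,2]<62)&(abs(L[...,0])<18)&(L[...,1]>15); print("held",np.percentile(L[m][:,0],[1,99]),np.percentile(L[m][:,2],[1,99]))
```

```text
now [ 0.6348 -0.0342  0.0939] yaw [0.163 0.987] turn [-0.02  0.   -0.02] shift after turn [0.    0.042 1.36 ] shift no turn [1.00e-03 4.30e-02 1.36e+00] F [ 0.4 -0.6 -1.1] g 22.8 t 18.2
caps A lateral [48.88044111 55.02272667 63.4763798 ] 89.92309112861557 687
block A lat [44.3702995  49.51878158 67.5521951 ] 3942
frame outer [-20.12918959 -17.78713198 -10.27733642] 345
held [-12.80169024  10.92904213] [22.40913231 45.48280876]
```

View pics/w4.png

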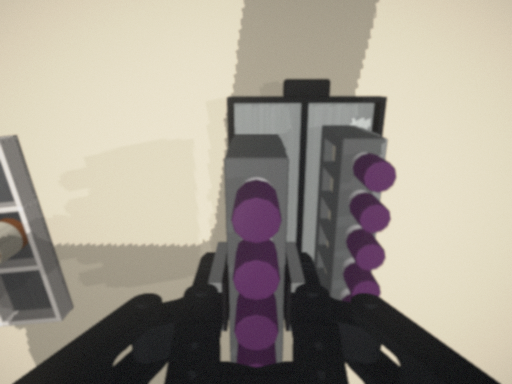

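Caps A start 49 mm to the side, and the held rack clears the frame's inner edge by about 3.5 mm. I'll lower it.

Call:
carry_out(
  moves=[
    [[0,0,0,0,0,0.3,-1],[0,0,0,0,0,0.35,-1],[0,0,0,0,0,0.3,-1],[0,0,0,0,0,0.15,-1],[0,0,0,0,0,0.05,-1],[0,0,0,0,0,0,-1],[0,0,0,0,0,0,-1]],
  ],
)

```text
time: 18.83
tool_pos: [0.6358, -0.0341, 0.0484]
tool_rot: [0.0, 0.763, 0.647, -0.0]
contact_force: [0.3, 0.3, -1.5]
gripper_width: 0.272
```

Run:
```python
from w import *
s=state();go(s,.6364,-.0344,.0395,80.7)
s,f=wrist("w5"); W=cloud(f)
p,r=pose(s);L=r.inv().apply(W.reshape(-1,3)-p).reshape(W.shape)*1e3;L[...,2]*=-1
z=W[...,2]*1e3
m=(z>12.5)&(z<18)&(L[...,0]<-10)&(L[...,0]>-40)&(L[...,1]>20);print("frame outer",np.percentile(L[m][:,0],[1,50,99]),m.sum())
```

```text
now [ 0.6358 -0.0341  0.0484] yaw [0.163 0.987] turn [ 0.    0.   -0.02] shift after turn [-0.005  0.017  0.224] shift no turn [-0.005  0.017  0.224] F [ 0.3  0.3 -1.5] g 23.1 t 18.83
frame outer [-19.66495557 -18.92339231 -18.64711114] 22
```

View pics/w5.png

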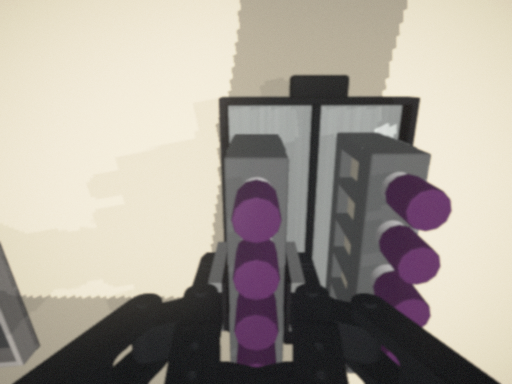

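Call:
carry_out(
  moves=[
    [[0,0,0,0,0,0.1,-1],[0,0,0,0,0,0.06,-1],[0,0,0,0,0,0.03,-1],[0,0,0,0,0,0,-1],[0,0,0,0,0,0,-1]],
  ],
)

```text
time: 19.3
tool_pos: [0.6355, -0.0341, 0.0408]
tool_rot: [-0.0, 0.763, 0.647, -0.0]
contact_force: [0.1, 1.4, -2.3]
gripper_width: 0.269
```

Call:
carry_out(
  moves=[
    [[0,0,0,0,0,0.03,-1],[0,0,0,0,0,0,-1],[0,0,0,0,0,0,-1]],
  ],
)

```text
time: 19.55
tool_pos: [0.6356, -0.0341, 0.0397]
tool_rot: [-0.0, 0.763, 0.647, -0.0]
contact_force: [0.6, 0.7, -1.4]
gripper_width: 0.266
```

Call:
carry_out(
  moves=[
    [[0,0,0,0,0,0.03,-1],[0,0,0,0,0,0,-1],[0,0,0,0,0,0,-1]],
  ],
)

```text
time: 19.8
tool_pos: [0.636, -0.0341, 0.039]
tool_rot: [0.0, 0.763, 0.647, 0.0]
contact_force: [0.4, 1.0, 1.2]
gripper_width: 0.267
```

Call:
carry_out(
  moves=[
    [[0,0,0,0,0,0.02,-1],[0,0,0,0,0,0,-1],[0,0,0,0,0,0,-0.28],[0,0,0,0,0,0,-0.28],[0,0,0,0,0,0,-0.28],[0,0,0,0,0,0,-0.28]],
  ],
)

```text
time: 20.3
tool_pos: [0.6356, -0.0341, 0.0375]
tool_rot: [-0.0, 0.763, 0.647, -0.0]
contact_force: [0.7, -0.0, 0.1]
gripper_width: 0.358
```

Call:
carry_out(
  moves=[
    [[0,0,0,0,0,-0.1,-0.28],[0,0,0,0,0,-0.2,-0.28],[0,0,0,0,0,-0.4,-0.28],[0,0,0,0,0,-0.6,-0.28],[0,0,0,0,0,-0.8,-0.28],[0,0,0,0,0,-0.8,-0.28],[0,0,0,0,0,-0.4,-0.28],[0,0,0,0,0,0,0]],
  ],
)

```text
time: 20.97
tool_pos: [0.639, -0.0346, 0.177]
tool_rot: [0.004, 0.763, 0.647, 0.004]
contact_force: [0.7, 0.5, 1.3]
gripper_width: 0.48
```

Run:
```python
from w import *
s,f=wrist("w6")
f=grab_frame("scene"); cv2.imwrite("pics/s6.png",cv2.resize(f["frame"][130:330,150:420,::-1],None,fx=2.8,fy=2.8))
f=grab_frame("top");tops(f,.055,.1,(.55,.75),(-.1,.15))
go(s,.4395,-.226,.15,90)
```

```text
now [ 0.639  -0.0346  0.177 ] yaw [0.163 0.987] turn [ 0.13  0.01 -1.88] shift after turn [-4.784 -4.987  0.676] shift no turn [-5.533 -4.148  0.63 ] F [0.7 0.5 1.3] g 40.8 t 20.97
```

View pics/s6.png

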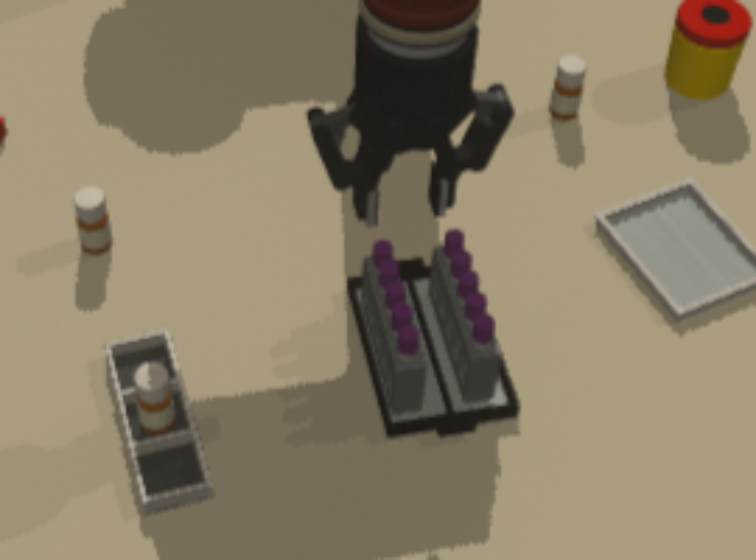

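Both racks stand in their lanes. Now vial B, with the jaws turned to 86.2° to match the holder.

Run:
```python
from w import *
go(state(),.4395,-.226,.17,86.2)
```

```text
now [ 0.6351 -0.034   0.169 ] yaw [0.163 0.987] turn [-0.01 -0.   -1.12] shift after turn [-5.114 -4.562 -0.025] shift no turn [-5.534 -4.042 -0.02 ] F [ 0.2 -0.7 -1.3] g 42.3 t 21.12
```

Call:
carry_out(
  moves=[
    [[0,0,-0.56,0,0,0,0.2],[0,0,-0.56,0,0,0,0.2],[0,0,0,-0.4,-0.36,0,0.2],[0,0,0,-0.6,-0.53,0,0.2],[0,0,0,-0.65,-0.58,0,0.2],[0,0,0,-0.65,-0.58,0,0.2],[0,0,0,-0.65,-0.58,0,0.2],[0,0,0,-0.65,-0.58,0,0.2]],
  ],
)

```text
time: 21.78
tool_pos: [0.4955, -0.1694, 0.167]
tool_rot: [-0.002, 0.73, 0.684, -0.001]
contact_force: [-0.1, -0.1, 1.3]
gripper_width: 0.6
```

Call:
carry_out(
  moves=[
    [[0,0,0,-0.65,-0.58,0,0.2],[0,0,0,-0.5,-0.45,0,0.2],[0,0,0,-0.35,-0.31,0,0.2],[0,0,0,0,0,0,0.2],[0,0,0,0,0,0,0.2]],
  ],
)

```text
time: 22.2
tool_pos: [0.4393, -0.2254, 0.1677]
tool_rot: [-0.002, 0.731, 0.683, -0.0]
contact_force: [-0.3, 0.6, 0.0]
gripper_width: 0.599
```

Run:
```python
from w import *
s,f=wrist("w7")
print("vials");tops(f,.053,.066,(.35,.8),(-.35,-.1)); print("holder");tops(f,.010,.022,(.5,.8),(-.33,-.13)); print("mailer");tops(f,.013,.024,(.3,.55),(-.5,-.27))
go(s,.4395,-.226,.017,86.2)
```

```text
vials
[240 172  32  32 767] z [0.0568 0.0587 0.0598] rect [ 436.4 -226.7] [24.7 24.7] long 56.8 mean [ 0.4358 -0.2266]
[259 361  16   6  40] z [0.0531 0.0545 0.057 ] rect [ 619.  -228.8] [ 3.7 15.4] long -79.4 mean [ 0.6189 -0.2288]
holder
[ 243  283   50   82 1275] z [0.011  0.0161 0.0175] rect [ 607.8 -225.7] [ 52. 104.] long -3.6 mean [ 0.5975 -0.2253]
[255 330  25  17 178] z [0.0109 0.0162 0.0214] rect [ 622.2 -227.7] [13.6 27.2] long -85.0 mean [ 0.6197 -0.2268]
mailer
[ 106   15   64   64 2586] z [0.017  0.0189 0.0203] rect [ 314.7 -314.9] [34.9 54.5] long -32.5 mean [ 0.3189 -0.315 ]
[  64  123   83   95 3492] z [0.0167 0.0188 0.0201] rect [ 424.2 -363.3] [35.3 84. ] long 22.0 mean [ 0.4222 -0.3628]
[   0  221   68   76 2733] z [0.0152 0.0189 0.02  ] rect [ 511.5 -458.3] [36.7 84. ] long 12.3 mean [ 0.5084 -0.4559]
now [ 0.4393 -0.2254  0.1677] yaw [0.068 0.998] turn [-0.03 -0.02 -0.02] shift after turn [-0.014  0.006  3.769] shift no turn [-0.022  0.015  3.769] F [-0.3  0.6  0. ] g 50.9 t 22.2
```

View pics/w7.png

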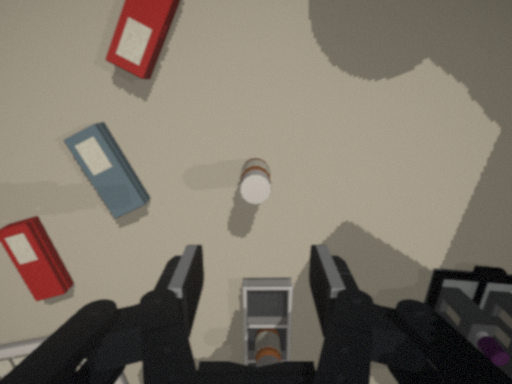

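Call:
carry_out(
  moves=[
    [[0,0,0,-0.035,-0.07,0.4,0.2],[0,0,0,0,0,0.6,0.2],[0,0,0,0,0,0.6,0.2],[0,0,0,0,0,0.6,0.2],[0,0,0,0,0,0.5,0.2],[0,0,0,0,0,0.4,0.2],[0,0,0,0,0,0,0.2],[0,0,0,0,0,0,0.2]],
  ],
)

```text
time: 22.92
tool_pos: [0.4373, -0.2254, 0.0444]
tool_rot: [-0.002, 0.73, 0.684, -0.0]
contact_force: [0.6, -0.2, 1.0]
gripper_width: 0.599
```

Run:
```python
from w import *
go(state(),.4364,-.2267,.019,86.2)
```

```text
now [ 0.4373 -0.2254  0.0444] yaw [0.065 0.998] turn [-0.03 -0.02  0.02] shift after turn [-0.034 -0.021  0.634] shift no turn [-0.036 -0.019  0.634] F [ 0.6 -0.2  1. ] g 50.9 t 22.92
```

Call:
carry_out(
  moves=[
    [[0,0,0,-0.03,-0.02,0.35,0.2],[0,0,0,0,0,0.27,0.2],[0,0,0,0,0,0,0.2],[0,0,0,0,0,0,0.2],[0,0,0,0,0,0,0.2]],
  ],
)

```text
time: 23.33
tool_pos: [0.4373, -0.2282, 0.0217]
tool_rot: [0.001, 0.73, 0.683, 0.0]
contact_force: [-0.5, -0.5, 0.1]
gripper_width: 0.602
```

Call:
carry_out(
  moves=[
    [[0,0,0,0,0,0,-1],[0,0,0,0,0,0,-1],[0,0,0,0,0,0,-1],[0,0,0,0,0,0,-1],[0,0,0,0,0,0,-1],[0,0,0,0,0,0,-1]],
  ],
)

```text
time: 23.83
tool_pos: [0.4375, -0.2285, 0.0219]
tool_rot: [0.001, 0.73, 0.683, 0.0]
contact_force: [-0.6, 0.6, 4.9]
gripper_width: 0.304
```

Call:
carry_out(
  moves=[
    [[0,0,0,0,0,-0.2,-1],[0,0,0,0,0,-0.5,-1],[0,0,0,0,0,-0.7,-1],[0,0,0,0,0,-0.8,-1],[0,0,0,0,0,-0.7,-1],[0,0,0,0,0,-0.4,-1],[0,0,0,0,0,0,-1],[0,0,0,0,0,0,-1]],
  ],
)

```text
time: 24.5
tool_pos: [0.437, -0.2282, 0.1536]
tool_rot: [0.001, 0.73, 0.683, 0.0]
contact_force: [-0.6, 0.3, -0.3]
gripper_width: 0.3
```

Run:
```python
from w import *
s,f=wrist("w8")
print("holder");tops(f,.010,.022,(.5,.8),(-.33,-.13))
go(state(),.679,-.2301,.155,86.2)
```

```text
holder
[246 330  50  36 437] z [0.0112 0.0163 0.0174] rect [ 626.  -226.4] [48.1 53.7] long -89.2 mean [ 0.6151 -0.2234]
[258 340  26  16 203] z [0.0107 0.0164 0.0214] rect [ 621.7 -226.6] [12.  26.7] long 88.5 mean [ 0.6197 -0.227 ]
now [ 0.4362 -0.2276  0.1519] yaw [0.066 0.998] turn [-0.01 -0.01  0.  ] shift after turn [ 0.339  6.06  -0.076] shift no turn [ 0.338  6.06  -0.083] F [-0.3 -0.4 -1.4] g 25.4 t 24.55
```

View pics/w8.png

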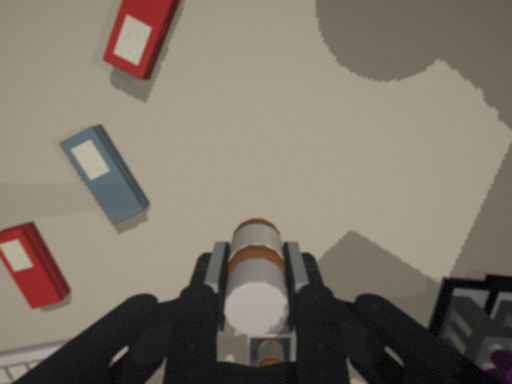

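Call:
carry_out(
  moves=[
    [[0,0,0,0.02,0.4,0,-1],[0,0,0,0.05,0.7,0,-1],[0,0,0,0.05,0.85,0,-1],[0,0,0,0.05,0.85,0,-1],[0,0,0,0.05,0.85,0,-1],[0,0,0,0.05,0.85,0,-1],[0,0,0,0.05,0.75,0,-1],[0,0,0,0.02,0.5,0,-1]],
  ],
)

```text
time: 25.22
tool_pos: [0.6681, -0.2285, 0.149]
tool_rot: [-0.002, 0.73, 0.684, -0.001]
contact_force: [-0.4, -0.1, -0.8]
gripper_width: 0.302
```

Call:
carry_out(
  moves=[
    [[0,0,0,0,0.3,0,-1],[0,0,0,0,0,0,-1],[0,0,0,0,0,0,-1]],
  ],
)

```text
time: 25.47
tool_pos: [0.678, -0.2297, 0.1496]
tool_rot: [-0.002, 0.73, 0.684, -0.001]
contact_force: [-0.5, 0.2, -0.5]
gripper_width: 0.302
```

Run:
```python
from w import *
s,f=wrist("w9")
print("holder");tops(f,.010,.022,(.5,.8),(-.33,-.13));print("vials");tops(f,.053,.066,(.35,.8),(-.35,-.1))
f=grab_frame("scene"); cv2.imwrite("pics/s9.png",cv2.resize(f["frame"][150:330,120:360,::-1],None,fx=3,fy=3))
go(state(),.679,-.2301,.026,86.2)
```

```text
holder
[ 223   31   68  182 3215] z [0.0127 0.0166 0.0178] rect [ 631.  -227.1] [ 52.1 148.3] long -3.7 mean [ 0.6259 -0.2266]
vials
[ 239  118   36   37 1041] z [0.0612 0.0626 0.0638] rect [ 630.2 -227.1] [24.5 24.6] long -5.7 mean [ 0.6299 -0.2268]
now [ 0.6777 -0.2301  0.151 ] yaw [0.066 0.998] turn [-0.04 -0.01 -0.  ] shift after turn [1.000e-03 3.200e-02 3.124e+00] shift no turn [-2.000e-03  4.300e-02  3.124e+00] F [ 0.2 -0.1 -0.5] g 26.0 t 25.57
```

View pics/w9.png

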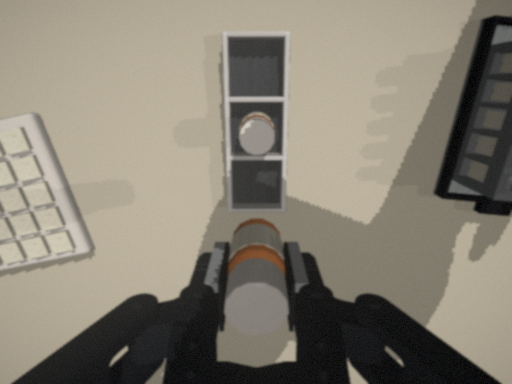

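View pics/s9.png

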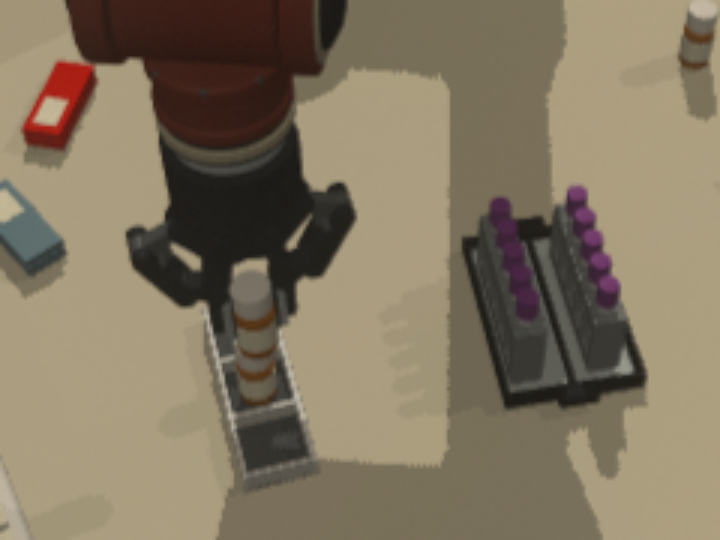

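The full holder fit is (631.0, -227.1) mm and 148 x 52 mm, so the far cell is at (678.9, -230.2). I'll lower the vial.

Call:
carry_out(
  moves=[
    [[0,0,0,0,0.03,0.3,-1],[0,0,0,0,0,0.5,-1],[0,0,0,0,0,0.5,-1],[0,0,0,0,0,0.5,-1],[0,0,0,0,0,0.4,-1],[0,0,0,0,0,0.3,-1],[0,0,0,0,0,0,-1],[0,0,0,0,0,0,-1]],
  ],
)

```text
time: 26.23
tool_pos: [0.6797, -0.2303, 0.052]
tool_rot: [-0.001, 0.73, 0.683, -0.0]
contact_force: [0.3, 0.4, -0.9]
gripper_width: 0.304
```

Run:
```python
from w import *
go(state(),.679,-.2301,.026,86.2)
```

```text
now [ 0.6797 -0.2303  0.052 ] yaw [0.066 0.998] turn [-0.02 -0.01 -0.  ] shift after turn [ 0.005 -0.018  0.65 ] shift no turn [ 0.005 -0.017  0.65 ] F [ 0.3  0.4 -0.9] g 25.8 t 26.23
```

Call:
carry_out(
  moves=[
    [[0,0,0,0,-0.02,0.3,-1],[0,0,0,0,0,0.2,-1],[0,0,0,0,0,0.08,-1],[0,0,0,0,0,0,-1],[0,0,0,0,0,0,-1],[0,0,0,0,0,0,-1]],
  ],
)

```text
time: 26.73
tool_pos: [0.6799, -0.2305, 0.0302]
tool_rot: [0.0, 0.73, 0.683, 0.0]
contact_force: [-0.0, -0.3, -0.5]
gripper_width: 0.305
```

Call:
carry_out(
  moves=[
    [[0,0,0,0,0,0.04,-1],[0,0,0,0,0,0,-1],[0,0,0,0,0,0,-1]],
  ],
)

```text
time: 26.98
tool_pos: [0.6797, -0.2304, 0.0283]
tool_rot: [0.0, 0.73, 0.683, 0.0]
contact_force: [-0.2, 0.6, -1.4]
gripper_width: 0.302
```

Call:
carry_out(
  moves=[
    [[0,0,0,0,0,0.04,-1],[0,0,0,0,0,0,-1],[0,0,0,0,0,0,-1]],
  ],
)

```text
time: 27.23
tool_pos: [0.6795, -0.2304, 0.0263]
tool_rot: [-0.0, 0.73, 0.683, -0.0]
contact_force: [0.5, 0.1, 0.4]
gripper_width: 0.301
```

Call:
carry_out(
  moves=[
    [[0,0,0,0,0,0.03,-1],[0,0,0,0,0,0,-1],[0,0,0,0,0,0,-1]],
  ],
)

```text
time: 27.48
tool_pos: [0.6798, -0.2305, 0.026]
tool_rot: [0.0, 0.73, 0.683, 0.0]
contact_force: [-1.3, 0.9, 3.1]
gripper_width: 0.3
```

Contact at +3.1 N, at the expected height. I'll release and rise.

Call:
carry_out(
  moves=[
    [[0,0,0,0,0,0,0],[0,0,0,0,0,0,0],[0,0,0,0,0,0,0],[0,0,0,0,0,0,0],[0,0,0,0,0,-0.2,0],[0,0,0,0,0,-0.5,0],[0,0,0,0,0,-0.8,0],[0,0,0,0,0,-0.8,0]],
  ],
)

```text
time: 28.15
tool_pos: [0.6786, -0.23, 0.1171]
tool_rot: [-0.001, 0.73, 0.683, -0.001]
contact_force: [-0.4, 0.2, 1.4]
gripper_width: 0.503
```

Call:
carry_out(
  moves=[
    [[0,0,0,0,0,-0.9,0.2],[0,0,0,0,0,-0.6,0.2],[0,0,0,0,0,0,0.2]],
  ],
)

```text
time: 28.4
tool_pos: [0.6832, -0.232, 0.1871]
tool_rot: [0.006, 0.73, 0.683, 0.003]
contact_force: [1.2, -0.2, 1.1]
gripper_width: 0.599
```

Run:
```python
from w import *
f=grab_frame("scene"); cv2.imwrite("pics/s10.png",cv2.resize(f["frame"][150:330,120:360,::-1],None,fx=3,fy=3))
go(state(),.4295,.2285,.18,86.2)
```

```text
now [ 0.682  -0.2315  0.1835] yaw [0.066 0.998] turn [0.1  0.04 0.  ] shift after turn [11.056 -7.06   0.086] shift no turn [11.058 -7.057 -0.012] F [ 0.1  0.9 -0.8] g 51.0 t 28.45
```

View pics/s10.png

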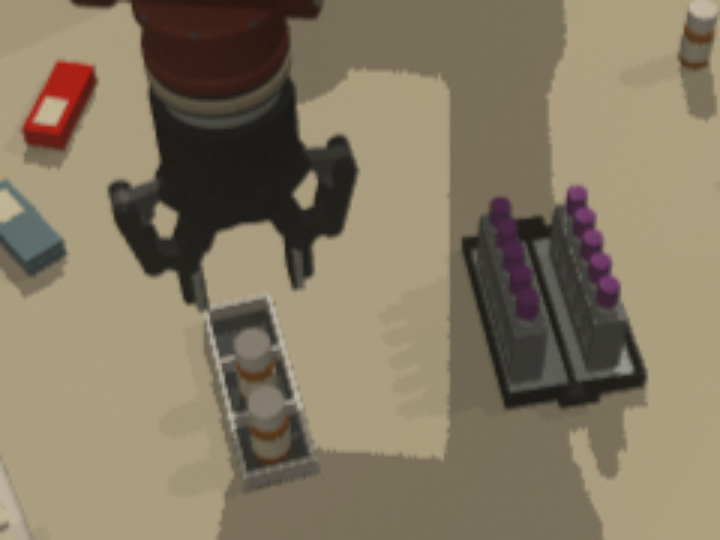

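The vial stands in the far cell. Now across to vial A.

Call:
carry_out(
  moves=[
    [[0,0,0,0.3,-0.19,0,0.2],[0,0,0,0.6,-0.38,0,0.2],[0,0,0,0.75,-0.48,0,0.2],[0,0,0,0.75,-0.48,0,0.2],[0,0,0,0.75,-0.48,0,0.2],[0,0,0,0.75,-0.48,0,0.2],[0,0,0,0.75,-0.48,0,0.2],[0,0,0,0.75,-0.48,0,0.2]],
  ],
)

```text
time: 29.12
tool_pos: [0.5541, -0.0043, 0.1755]
tool_rot: [-0.001, 0.73, 0.683, -0.001]
contact_force: [0.6, 0.3, 0.5]
gripper_width: 0.596
```

Call:
carry_out(
  moves=[
    [[0,0,0,0.75,-0.48,0,0.2],[0,0,0,0.75,-0.48,0,0.2],[0,0,0,0.75,-0.48,0,0.2],[0,0,0,0.75,-0.48,0,0.2],[0,0,0,0.75,-0.48,0,0.2],[0,0,0,0.75,-0.48,0,0.2],[0,0,0,0.75,-0.48,0,0.2],[0,0,0,0.4,-0.25,0,0.2]],
  ],
)

```text
time: 29.78
tool_pos: [0.4241, 0.2314, 0.1757]
tool_rot: [-0.001, 0.729, 0.684, -0.001]
contact_force: [0.1, -0.4, -0.3]
gripper_width: 0.6
```

Call:
carry_out(
  moves=[
    [[0,0,0,0,0,0,0.2],[0,0,0,0,0,0,0.2]],
  ],
)

```text
time: 29.95
tool_pos: [0.4259, 0.2295, 0.1761]
tool_rot: [-0.0, 0.729, 0.684, -0.001]
contact_force: [0.3, -0.6, 0.2]
gripper_width: 0.6
```

Run:
```python
from w import *
s,f=wrist("w11")
print("vials");tops(f,.053,.066,(.35,.8),(.15,.3)); print("slide tray");tops(f,.009,.016,(.5,.8),(.13,.36)); print("pot");tops(f,.075,.09,(.3,.55),(.27,.5))
go(s,.4295,.2285,.022,86.2)
```

```text
vials
[242 174  30  30 709] z [0.0568 0.0586 0.0597] rect [426.5 228.6] [24.3 24.6] long -5.1 mean [0.4261 0.2286]
slide tray
[227 284  84  81 800] z [0.0097 0.011  0.0121] rect [606.8 237. ] [ 91.7 101.5] long 5.2 mean [0.583  0.2152]
[318 317   7  30  70] z [0.0093 0.0107 0.012 ] rect [618.5 290.8] [ 4.4 41.3] long 5.5 mean [0.6205 0.2901]
pot
[ 396  147   90   84 5791] z [0.0772 0.0786 0.0804] rect [430.5 370.2] [66.7 67.3] long 35.9 mean [0.4287 0.3695]
now [0.4259 0.2295 0.1761] yaw [0.064 0.998] turn [-0.02  0.01  0.03] shift after turn [-0.02   0.092  3.851] shift no turn [-0.015  0.099  3.851] F [ 0.3 -0.6  0.2] g 51.0 t 29.95
```

View pics/w11.png

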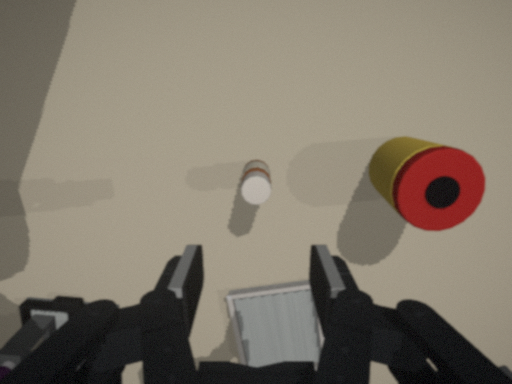

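Call:
carry_out(
  moves=[
    [[0,0,0,-0.02,0.01,0.4,0.2],[0,0,0,0,0,0.6,0.2],[0,0,0,0,0,0.6,0.2],[0,0,0,0,0,0.6,0.2],[0,0,0,0,0,0.6,0.2],[0,0,0,0,0,0.4,0.2],[0,0,0,0,0,0,0.2],[0,0,0,0,0,0,0.2]],
  ],
)

```text
time: 30.67
tool_pos: [0.427, 0.2271, 0.0482]
tool_rot: [-0.0, 0.731, 0.683, -0.001]
contact_force: [0.6, 0.2, 0.4]
gripper_width: 0.596
```

Run:
```python
from w import *
go(state(),.4265,.2286,.0215,86.2)
```

```text
now [0.427  0.2271 0.0482] yaw [0.068 0.998] turn [-0.03  0.02 -0.02] shift after turn [ 0.037 -0.014  0.668] shift no turn [ 0.038 -0.013  0.668] F [0.6 0.2 0.4] g 50.7 t 30.67
```

Call:
carry_out(
  moves=[
    [[0,0,0,0.02,-0.01,0.35,0.2],[0,0,0,0,0,0.3,0.2],[0,0,0,0,0,0,0.2],[0,0,0,0,0,0,0.2],[0,0,0,0,0,0,0.2]],
  ],
)

```text
time: 31.08
tool_pos: [0.4276, 0.2293, 0.0241]
tool_rot: [0.0, 0.73, 0.683, 0.001]
contact_force: [0.6, -0.3, 0.2]
gripper_width: 0.602
```

Call:
carry_out(
  moves=[
    [[0,0,0,0,0,0,-1],[0,0,0,0,0,0,-1],[0,0,0,0,0,0,-1],[0,0,0,0,0,0,-1],[0,0,0,0,0,0,-1],[0,0,0,0,0,0,-1]],
  ],
)

```text
time: 31.58
tool_pos: [0.4278, 0.2296, 0.0243]
tool_rot: [0.0, 0.73, 0.683, 0.001]
contact_force: [0.0, 0.3, 5.1]
gripper_width: 0.296
```

Call:
carry_out(
  moves=[
    [[0,0,0,0,0,-0.2,-1],[0,0,0,0,0,-0.5,-1],[0,0,0,0,0,-0.7,-1],[0,0,0,0,0,-0.8,-1],[0,0,0,0,0,-0.7,-1],[0,0,0,0,0,-0.6,-1],[0,0,0,0,0,-0.1,-1],[0,0,0,0,0,0,-1]],
  ],
)

```text
time: 32.25
tool_pos: [0.4279, 0.2297, 0.1693]
tool_rot: [0.001, 0.73, 0.683, 0.002]
contact_force: [-0.1, 0.2, -0.7]
gripper_width: 0.299
```

Run:
```python
from w import *
s,f=wrist("w12")
go(s,.5831,-.2239,.165,86.2)
```

```text
now [0.4279 0.2297 0.1693] yaw [0.066 0.998] turn [ 0.04 -0.02  0.  ] shift after turn [-11.058   4.622   0.108] shift no turn [-11.059   4.618   0.107] F [-0.1  0.2 -0.7] g 25.4 t 32.25
```

View pics/w12.png

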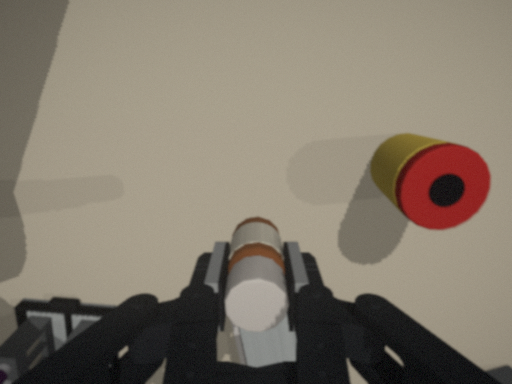

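Call:
carry_out(
  moves=[
    [[0,0,0,-0.3,0.13,0,-1],[0,0,0,-0.55,0.23,0,-1],[0,0,0,-0.75,0.31,0,-1],[0,0,0,-0.75,0.31,0,-1],[0,0,0,-0.75,0.31,0,-1],[0,0,0,-0.75,0.31,0,-1],[0,0,0,-0.75,0.31,0,-1],[0,0,0,-0.75,0.31,0,-1]],
  ],
)

```text
time: 32.97
tool_pos: [0.4999, 0.0085, 0.1641]
tool_rot: [-0.002, 0.73, 0.683, -0.002]
contact_force: [1.7, 0.1, -0.1]
gripper_width: 0.302
```

Call:
carry_out(
  moves=[
    [[0,0,0,-0.75,0.31,0,-1],[0,0,0,-0.75,0.31,0,-1],[0,0,0,-0.75,0.31,0,-1],[0,0,0,-0.75,0.31,0,-1],[0,0,0,-0.75,0.31,0,-1],[0,0,0,-0.75,0.31,0,-1],[0,0,0,-0.75,0.31,0,-1],[0,0,0,-0.45,0.2,0,-1]],
  ],
)

```text
time: 33.63
tool_pos: [0.5799, -0.2261, 0.1637]
tool_rot: [-0.002, 0.731, 0.683, -0.001]
contact_force: [0.2, 0.1, -0.5]
gripper_width: 0.303
```

Call:
carry_out(
  moves=[
    [[0,0,0,0,0,0,-1],[0,0,0,0,0,0,-1]],
  ],
)

```text
time: 33.8
tool_pos: [0.5796, -0.2239, 0.164]
tool_rot: [-0.003, 0.731, 0.683, -0.001]
contact_force: [0.8, 0.6, -0.7]
gripper_width: 0.3
```

Run:
```python
from w import *
s,f=wrist("w13")
go(s,.5831,-.2239,.0285,86.2)
```

```text
now [ 0.5796 -0.2239  0.164 ] yaw [0.068 0.998] turn [-0.06 -0.03 -0.02] shift after turn [0.007 0.088 3.388] shift no turn [-2.000e-03  1.040e-01  3.387e+00] F [ 0.8  0.6 -0.7] g 25.5 t 33.8
```

View pics/w13.png

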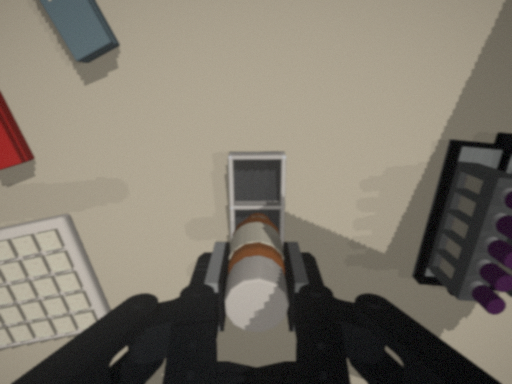

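The near cell shows at (256,180), in the same image position the far cell had at (257,185) before the first lowering. I'll lower.

Call:
carry_out(
  moves=[
    [[0,0,0,0,0.07,0.3,-1],[0,0,0,0,0,0.5,-1],[0,0,0,0,0,0.6,-1],[0,0,0,0,0,0.6,-1],[0,0,0,0,0,0.5,-1],[0,0,0,0,0,0.3,-1],[0,0,0,0,0,0,-1],[0,0,0,0,0,0,-1]],
  ],
)

```text
time: 34.52
tool_pos: [0.5832, -0.223, 0.0544]
tool_rot: [-0.001, 0.73, 0.684, -0.0]
contact_force: [1.2, 0.3, 0.0]
gripper_width: 0.298
```

Run:
```python
from w import *
f=grab_frame("scene"); cv2.imwrite("pics/s13.png",cv2.resize(f["frame"][150:330,120:360,::-1],None,fx=3,fy=3))
go(state(),.5831,-.2239,.0285,86.2)
```

```text
now [ 0.5843 -0.2238  0.0559] yaw [0.065 0.998] turn [0.01 0.   0.01] shift after turn [-0.005 -0.028  0.686] shift no turn [-0.005 -0.029  0.686] F [ 0.4 -0.4  0.3] g 25.9 t 34.57
```

View pics/s13.png

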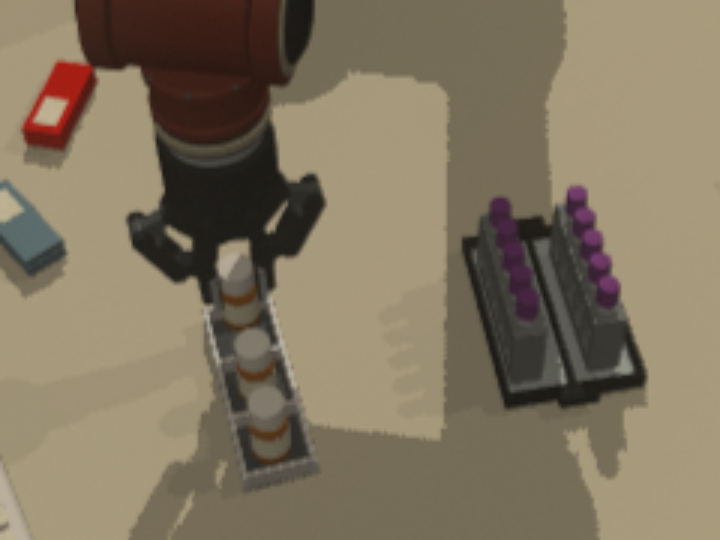

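Call:
carry_out(
  moves=[
    [[0,0,0,0,-0.02,0.3,-1],[0,0,0,0,0,0.2,-1],[0,0,0,0,0,0.1,-1],[0,0,0,0,0,0,-1],[0,0,0,0,0,0,-1]],
  ],
)

```text
time: 34.98
tool_pos: [0.5827, -0.2239, 0.0309]
tool_rot: [-0.0, 0.73, 0.683, -0.0]
contact_force: [-0.2, -0.3, -0.4]
gripper_width: 0.301
```

Call:
carry_out(
  moves=[
    [[0,0,0,0,0,0.04,-1],[0,0,0,0,0,0,-1],[0,0,0,0,0,0,-1]],
  ],
)

```text
time: 35.23
tool_pos: [0.5832, -0.2241, 0.03]
tool_rot: [0.0, 0.73, 0.683, 0.0]
contact_force: [0.9, -0.5, -0.8]
gripper_width: 0.304
```

Call:
carry_out(
  moves=[
    [[0,0,0,0,0,0.04,-1],[0,0,0,0,0,0,-1],[0,0,0,0,0,0,-1]],
  ],
)

```text
time: 35.48
tool_pos: [0.5833, -0.2242, 0.0284]
tool_rot: [0.0, 0.73, 0.683, 0.0]
contact_force: [0.0, 0.0, -0.5]
gripper_width: 0.299
```

Call:
carry_out(
  moves=[
    [[0,0,0,0,0,0.02,-1],[0,0,0,0,0,0,-1],[0,0,0,0,0,0,-1]],
  ],
)

```text
time: 35.73
tool_pos: [0.5833, -0.2242, 0.0283]
tool_rot: [0.0, 0.73, 0.683, 0.0]
contact_force: [-1.7, 1.8, 5.6]
gripper_width: 0.298
```

Contact at the expected height. I'll release and rise.

Call:
carry_out(
  moves=[
    [[0,0,0,0,0,0,0],[0,0,0,0,0,0,0],[0,0,0,0,0,0,0],[0,0,0,0,0,0,0],[0,0,0,0,0,-0.2,0],[0,0,0,0,0,-0.5,0],[0,0,0,0,0,-0.8,0],[0,0,0,0,0,-0.8,0]],
  ],
)

```text
time: 36.4
tool_pos: [0.582, -0.2235, 0.1193]
tool_rot: [-0.001, 0.73, 0.683, -0.0]
contact_force: [1.0, -0.3, 0.6]
gripper_width: 0.504
```

Call:
carry_out(
  moves=[
    [[0,0,0,0,0,-0.7,0.2],[0,0,0,0,0,-0.4,0.2],[0,0,0,0,0,0,0.2],[0,0,0,0,0,0,0.2]],
  ],
)

```text
time: 36.73
tool_pos: [0.5837, -0.2244, 0.165]
tool_rot: [0.001, 0.73, 0.683, 0.0]
contact_force: [0.3, 0.5, -0.2]
gripper_width: 0.603
```

Run:
```python
from w import *
f=grab_frame("scene"); cv2.imwrite("pics/s14.png",cv2.resize(f["frame"][150:330,100:340,::-1],None,fx=3,fy=3))
go(state(),.4242,-.3633,.15,112.0)
```

```text
now [ 0.5827 -0.2239  0.163 ] yaw [0.066 0.998] turn [-0.   -0.   -5.16] shift after turn [-1.747 -4.98   0.324] shift no turn [-3.739 -3.724  0.325] F [-0.2 -0.4 -1.2] g 50.9 t 36.78
```

View pics/s14.png

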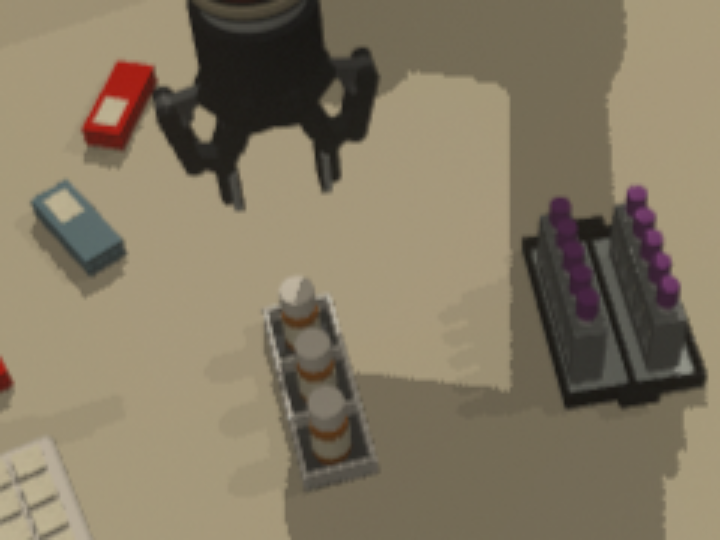

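All three vials stand in the holder. Now the blue mailer.

Call:
carry_out(
  moves=[
    [[0,0,-0.86,0,0,0,0.4],[0,0,-0.86,0,0,0,0.4],[0,0,-0.86,0,0,0,0.4],[0,0,-0.86,0,0,0,0.4],[0,0,-0.86,0,0,0,0.4],[0,0,-0.86,0,0,0,0.4],[0,0,0,-0.15,-0.45,0,0.4],[0,0,0,-0.22,-0.65,0,0.4]],
  ],
)

```text
time: 37.45
tool_pos: [0.5471, -0.2527, 0.1604]
tool_rot: [-0.002, 0.558, 0.83, 0.0]
contact_force: [0.5, -1.0, 0.1]
gripper_width: 0.702
```

Call:
carry_out(
  moves=[
    [[0,0,0,-0.27,-0.75,0,0.4],[0,0,0,-0.27,-0.75,0,0.4],[0,0,0,-0.27,-0.75,0,0.4],[0,0,0,-0.27,-0.75,0,0.4],[0,0,0,-0.2,-0.6,0,0.4],[0,0,0,-0.1,-0.28,0,0.4],[0,0,0,0,0,0,0.4],[0,0,0,0,0,0,0.4]],
  ],
)

```text
time: 38.12
tool_pos: [0.4243, -0.363, 0.162]
tool_rot: [-0.001, 0.56, 0.829, 0.001]
contact_force: [0.1, 0.3, -0.6]
gripper_width: 0.703
```

Run:
```python
from w import *
s,f=wrist("w15")
print("mailer");tops(f,.013,.024,(.3,.55),(-.5,-.27))
go(s,.4242,-.3633,.006,112.0)
```

```text
mailer
[ 321   59   77   60 2346] z [0.0173 0.0188 0.0201] rect [ 315.  -315.1] [35.2 53.8] long -30.8 mean [ 0.3191 -0.3174]
[ 236  133   39   90 3379] z [0.0175 0.0188 0.0199] rect [ 424.4 -364.2] [34.6 83.9] long 21.6 mean [ 0.4223 -0.3647]
[ 110  181   41   86 2993] z [0.0167 0.0187 0.0199] rect [ 511.1 -458.1] [34.5 83.6] long 12.2 mean [ 0.5075 -0.4581]
now [ 0.4243 -0.363   0.162 ] yaw [-0.374  0.927] turn [-0.   -0.03 -0.01] shift after turn [-0.007 -0.004  3.899] shift no turn [-0.017 -0.004  3.899] F [ 0.1  0.3 -0.6] g 59.7 t 38.12
```

View pics/w15.png

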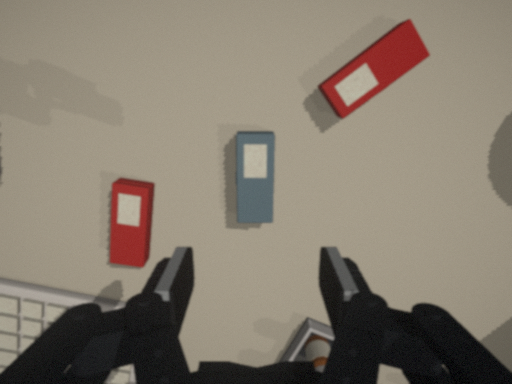

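The mailer is centred at (255,177) between the jaws, and the red look-alikes are well clear. I'll descend.

Call:
carry_out(
  moves=[
    [[0,0,0,-0.02,0,0.4,0.4],[0,0,0,0,0,0.6,0.4],[0,0,0,0,0,0.6,0.4],[0,0,0,0,0,0.6,0.4],[0,0,0,0,0,0.5,0.4],[0,0,0,0,0,0.3,0.4],[0,0,0,0,0,0,0.4],[0,0,0,0,0,0,0.4]],
  ],
)

```text
time: 38.83
tool_pos: [0.4253, -0.3635, 0.0429]
tool_rot: [-0.001, 0.559, 0.829, 0.0]
contact_force: [-0.1, -0.2, 0.7]
gripper_width: 0.7
```

Run:
```python
from w import *
go(state(),.4244,-.364,.006,111.7)
```

```text
now [ 0.4253 -0.3635  0.0429] yaw [-0.376  0.927] turn [-0.   -0.01  0.08] shift after turn [-0.004 -0.027  0.923] shift no turn [-0.005 -0.027  0.923] F [-0.1 -0.2  0.7] g 59.5 t 38.83
```

Call:
carry_out(
  moves=[
    [[0,0,0.08,0,-0.02,0.35,0.4],[0,0,0,0,0,0.3,0.4],[0,0,0,0,0,0.2,0.4],[0,0,0,0,0,0,0.4],[0,0,0,0,0,0,0.4],[0,0,0,0,0,0,0.4]],
  ],
)

```text
time: 39.33
tool_pos: [0.4245, -0.365, 0.0099]
tool_rot: [0.0, 0.562, 0.827, -0.0]
contact_force: [-0.3, 0.1, 0.4]
gripper_width: 0.7
```

Call:
carry_out(
  moves=[
    [[0,0,0,0,0,0.1,0.4],[0,0,0,0,0,0.07,0.4],[0,0,0,0,0,0,0.4],[0,0,0,0,0,0,0.4]],
  ],
)

```text
time: 39.67
tool_pos: [0.424, -0.3645, 0.0023]
tool_rot: [-0.0, 0.562, 0.827, 0.0]
contact_force: [0.2, 0.4, 0.3]
gripper_width: 0.706
```

Call:
carry_out(
  moves=[
    [[0,0,0,0,0,0,-1],[0,0,0,0,0,0,-1],[0,0,0,0,0,0,-1],[0,0,0,0,0,0,-1],[0,0,0,0,0,0,-1],[0,0,0,0,0,0,-1]],
  ],
)

```text
time: 40.17
tool_pos: [0.4244, -0.365, 0.003]
tool_rot: [0.0, 0.562, 0.827, -0.0]
contact_force: [-0.3, -0.2, 2.5]
gripper_width: 0.381
```

Call:
carry_out(
  moves=[
    [[0,0,0,0,0,-0.2,-1],[0,0,0,0,0,-0.5,-1],[0,0,0,0,0,-0.7,-1],[0,0,0,0,0,-0.8,-1],[0,0,0,0,0,-0.8,-1],[0,0,0,0,0,-0.8,-1],[0,0,0,0,0,-0.3,-1],[0,0,0,0,0,0,-1]],
  ],
)

```text
time: 40.83
tool_pos: [0.4257, -0.3664, 0.1711]
tool_rot: [0.004, 0.562, 0.827, -0.001]
contact_force: [0.6, -0.6, 0.6]
gripper_width: 0.381
```

Run:
```python
from w import *
s,f=wrist("w16")
go(s,.6195,.244,.16,95)
```

```text
now [ 0.4257 -0.3664  0.1711] yaw [-0.368  0.93 ] turn [0.04 0.08 3.32] shift after turn [14.779  6.156  0.279] shift no turn [12.403 10.125  0.214] F [ 0.6 -0.6  0.6] g 32.4 t 40.83
```

View pics/w16.png

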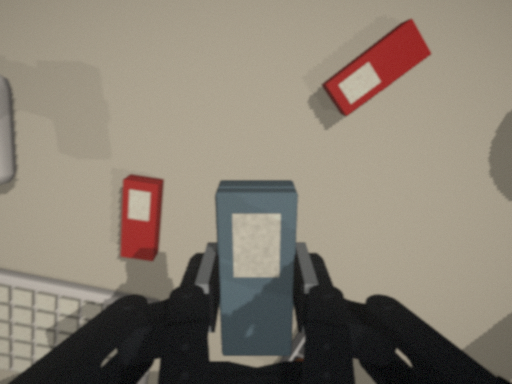

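Call:
carry_out(
  moves=[
    [[0,0,0.83,0,0,0,-1],[0,0,0.83,0,0,0,-1],[0,0,0.83,0,0,0,-1],[0,0,0.83,0,0,0,-1],[0,0,0,0.35,0.15,0,-1],[0,0,0,0.6,0.25,0,-1],[0,0,0,0.75,0.31,0,-1],[0,0,0,0.75,0.31,0,-1]],
  ],
)

```text
time: 41.55
tool_pos: [0.4552, -0.261, 0.1636]
tool_rot: [-0.002, 0.675, 0.737, 0.0]
contact_force: [0.0, 0.1, -1.0]
gripper_width: 0.381
```

Call:
carry_out(
  moves=[
    [[0,0,0,0.75,0.31,0,-1],[0,0,0,0.75,0.31,0,-1],[0,0,0,0.75,0.31,0,-1],[0,0,0,0.75,0.31,0,-1],[0,0,0,0.75,0.31,0,-1],[0,0,0,0.75,0.31,0,-1],[0,0,0,0.75,0.31,0,-1],[0,0,0,0.75,0.31,0,-1]],
  ],
)

```text
time: 42.22
tool_pos: [0.5325, -0.013, 0.1638]
tool_rot: [-0.002, 0.675, 0.738, -0.001]
contact_force: [0.7, -0.3, -0.8]
gripper_width: 0.382
```

Call:
carry_out(
  moves=[
    [[0,0,0,0.75,0.31,0,-1],[0,0,0,0.75,0.31,0,-1],[0,0,0,0.75,0.31,0,-1],[0,0,0,0.75,0.31,0,-1],[0,0,0,0.75,0.31,0,-1],[0,0,0,0.75,0.31,0,-1],[0,0,0,0.75,0.31,0,-1],[0,0,0,0.5,0.2,0,-1]],
  ],
)

```text
time: 42.88
tool_pos: [0.6067, 0.2249, 0.1633]
tool_rot: [-0.002, 0.674, 0.739, -0.002]
contact_force: [0.1, -0.7, 0.5]
gripper_width: 0.384
```

Call:
carry_out(
  moves=[
    [[0,0,0,0.3,0.15,0,-1],[0,0,0,0,0,0,-1],[0,0,0,0,0,0,-1]],
  ],
)

```text
time: 43.13
tool_pos: [0.6122, 0.2342, 0.1646]
tool_rot: [-0.001, 0.675, 0.738, -0.002]
contact_force: [-0.3, 0.7, -0.4]
gripper_width: 0.379
```

Run:
```python
from w import *
s,f=wrist("w17")
print("slide tray");tops(f,.009,.016,(.5,.8),(.13,.36))
go(s,.6185,.244,.007,95)
```

```text
slide tray
[ 209  117  116  126 2240] z [0.0098 0.0111 0.0123] rect [617.7 243.4] [102.3 122.9] long 5.5 mean [0.5947 0.2479]
now [0.6122 0.2342 0.1646] yaw [-0.089  0.996] turn [-0.04  0.01  0.02] shift after turn [0.23  0.179 3.94 ] shift no turn [0.234 0.192 3.94 ] F [-0.3  0.7 -0.4] g 32.2 t 43.13
```

View pics/w17.png

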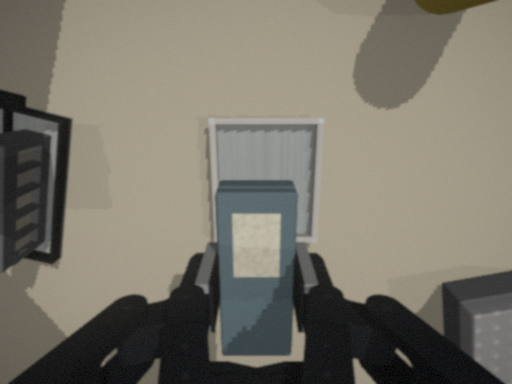

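The tray fit centre is (617.7, 243.4) mm. I'll centre over it and lower.

Call:
carry_out(
  moves=[
    [[0,0,0,0.22,0.15,0,-1],[0,0,0,0,0,0.5,-1],[0,0,0,0,0,0.6,-1],[0,0,0,0,0,0.6,-1],[0,0,0,0,0,0.6,-1],[0,0,0,0,0,0.5,-1],[0,0,0,0,0,0.2,-1],[0,0,0,0,0,0,-1]],
  ],
)

```text
time: 43.85
tool_pos: [0.6167, 0.2423, 0.0436]
tool_rot: [-0.001, 0.676, 0.737, -0.002]
contact_force: [-0.2, 0.4, -0.6]
gripper_width: 0.382
```

Call:
carry_out(
  moves=[
    [[0,0,0,0,0,0,-1],[0,0,0,0,0,0,-1]],
  ],
)

```text
time: 44.02
tool_pos: [0.62, 0.2436, 0.0486]
tool_rot: [0.001, 0.676, 0.737, 0.001]
contact_force: [-0.6, -1.2, -0.5]
gripper_width: 0.386
```

Run:
```python
from w import *
s,f=wrist("w18")
go(s,.618,.2437,.007,95.2)
```

```text
now [0.62   0.2436 0.0486] yaw [-0.087  0.996] turn [ 0.04 -0.01 -0.04] shift after turn [ 0.007 -0.049  1.04 ] shift no turn [ 0.006 -0.052  1.04 ] F [-0.6 -1.2 -0.5] g 32.8 t 44.02
```

View pics/w18.png

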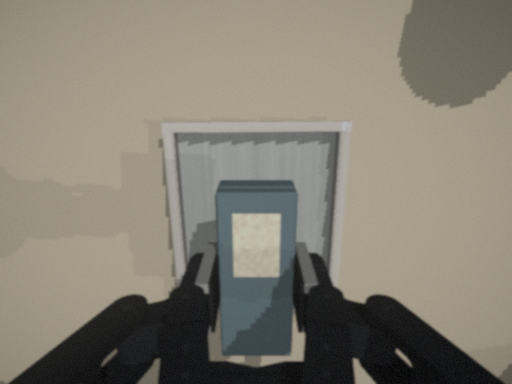

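Call:
carry_out(
  moves=[
    [[0,0,0,0,-0.04,0.35,-1],[0,0,0,0,0,0.3,-1],[0,0,0,0,0,0.2,-1],[0,0,0,0,0,0.05,-1],[0,0,0,0,0,0,-1],[0,0,0,0,0,0,-1]],
  ],
)

```text
time: 44.57
tool_pos: [0.6167, 0.2433, 0.01]
tool_rot: [-0.0, 0.675, 0.737, -0.0]
contact_force: [0.5, -0.9, -0.1]
gripper_width: 0.382
```

Call:
carry_out(
  moves=[
    [[0,0,0,0,0,0.05,-1],[0,0,0,0,0,0,-1],[0,0,0,0,0,0,-1]],
  ],
)

```text
time: 44.82
tool_pos: [0.6172, 0.2434, 0.0089]
tool_rot: [0.0, 0.675, 0.737, 0.0]
contact_force: [-1.0, 0.6, -0.6]
gripper_width: 0.382
```

Call:
carry_out(
  moves=[
    [[0,0,0,0,0,0.04,-1],[0,0,0,0,0,0,-1],[0,0,0,0,0,0,-1]],
  ],
)

```text
time: 45.07
tool_pos: [0.617, 0.2434, 0.007]
tool_rot: [0.0, 0.676, 0.737, 0.0]
contact_force: [0.8, 1.1, -0.5]
gripper_width: 0.381
```

Call:
carry_out(
  moves=[
    [[0,0,0,0,0,0.02,-1],[0,0,0,0,0,0,-1],[0,0,0,0,0,0,-1]],
  ],
)

```text
time: 45.32
tool_pos: [0.617, 0.2434, 0.007]
tool_rot: [-0.0, 0.675, 0.737, -0.0]
contact_force: [-3.2, -1.0, 5.2]
gripper_width: 0.377
```

On the floor. I'll release and rise clear.

Call:
carry_out(
  moves=[
    [[0,0,0,0,0,0,0.06],[0,0,0,0,0,0,0.06],[0,0,0,0,0,0,0.06],[0,0,0,0,0,0,0.06],[0,0,0,0,0,-0.2,0.06],[0,0,0,0,0,-0.5,0.06],[0,0,0,0,0,-0.8,0.06],[0,0,0,0,0,-0.8,0.06]],
  ],
)

```text
time: 45.98
tool_pos: [0.6158, 0.2431, 0.0981]
tool_rot: [-0.001, 0.676, 0.737, -0.001]
contact_force: [1.0, 0.9, 0.2]
gripper_width: 0.532
```

Call:
carry_out(
  moves=[
    [[0,0,0,0,-0.3,-0.8,0.06],[0,0,0,0,-0.8,-0.5,0.06],[0,0,0,0,-0.8,0,0.06],[0,0,0,0,-0.5,0,0.06],[0,0,0,0,0,0,0.06],[0,0,0,0,0,0,0.06]],
  ],
)

```text
time: 46.48
tool_pos: [0.5208, 0.235, 0.1507]
tool_rot: [0.0, 0.675, 0.738, 0.001]
contact_force: [0.3, 0.3, 0.1]
gripper_width: 0.531
```

Run:
```python
from w import *
f=grab_frame("scene"); cv2.imwrite("pics/s20.png",cv2.resize(f["frame"][:,:,::-1],None,fx=1.5,fy=1.5))
print("scene caps");tops(f,.055,.1,(.55,.75),(-.28,.1));print("red/mailer");tops(f,.0145,.0245,(.28,.7),(-.5,.35),100)
g=grab_frame("top"); cv2.imwrite("pics/t20.png",cv2.resize(g["frame"][60:300,60:450,::-1],None,fx=2,fy=2))
print("top caps");tops(g,.055,.1,(.55,.75),(-.28,.1),20);print("pot");tops(g,.075,.09,(.35,.5),(.3,.45));print("top red/mailer");tops(g,.0145,.0265,(.28,.7),(-.5,.35),100)
print(state()["time"],state()["tool_pos"],state()["contact_force"])
```

```text
scene caps
[305 212  24  49 571] z [0.0585 0.0752 0.0903] rect [648.3  20.7] [ 24.4 112.3] long -9.4 mean [0.6554 0.0165]
[280 216  23  49 555] z [0.0595 0.0758 0.0908] rect [639.3 -35.8] [ 24.4 112.4] long -9.0 mean [ 0.6465 -0.0397]
[193 242  12  12 113] z [0.0572 0.063  0.0654] rect [ 586.7 -225.6] [23.9 23.9] long -50.1 mean [ 0.588  -0.2258]
[198 260  13  12 118] z [0.058  0.0628 0.066 ] rect [ 634.4 -227.4] [24.3 25. ] long -1.0 mean [ 0.635  -0.2275]
[202 279  13  13 128] z [0.057  0.0629 0.0664] rect [ 682.5 -231.6] [24.2 24.4] long 21.6 mean [ 0.6836 -0.2315]
red/mailer
[127 173  25  24 306] z [0.0162 0.0196 0.0221] rect [ 308.  -309.4] [38.7 81.8] long -29.9 mean [ 0.3133 -0.3107]
[379 201  33  30 375] z [0.0161 0.0224 0.0242] rect [621.6 240.6] [38.6 86.1] long 4.5 mean [0.6241 0.2398]
[279 234  23  43 104] z [0.0152 0.0184 0.0236] rect [638.7 -36. ] [ 24.2 111.4] long -8.7 mean [ 0.6487 -0.0444]
[ 75 248  28  35 510] z [0.0171 0.0199 0.0226] rect [ 515.1 -458.2] [33.6 87.2] long 12.6 mean [ 0.5176 -0.4575]
[205 248  20  52 123] z [0.015  0.0175 0.0197] rect [ 629.6 -206.5
[... 704 characters left out ...]
24.6] long 88.0 mean [ 0.631  -0.2254]
[321 143   9   9  71] z [0.0588 0.0623 0.0658] rect [ 583.3 -223.4] [22.2 22.8] long -3.4 mean [ 0.5832 -0.2234]
pot
top red/mailer
[385 110  35  32 590] z [0.0148 0.0176 0.0213] rect [ 654.3 -452.8] [90.4 94.3] long -89.9 mean [ 0.6578 -0.4549]
[150 127  15  26 273] z [0.0195 0.0229 0.026 ] rect [624.7 243.8] [34.6 75.4] long 5.7 mean [0.6259 0.2436]
[397 159  20  31 358] z [0.0158 0.0191 0.0219] rect [ 513.6 -456.7] [34.7 84.3] long 11.7 mean [ 0.5128 -0.4565]
[345 235  25  25 325] z [0.016  0.019  0.0224] rect [ 306.4 -306.9] [36.9 77.8] long -29.3 mean [ 0.3093 -0.3085]
46.5833 [0.52205012 0.23502212 0.15060194] [-0.17447818 -0.09550083 -0.24293782]
```

View pics/s20.png

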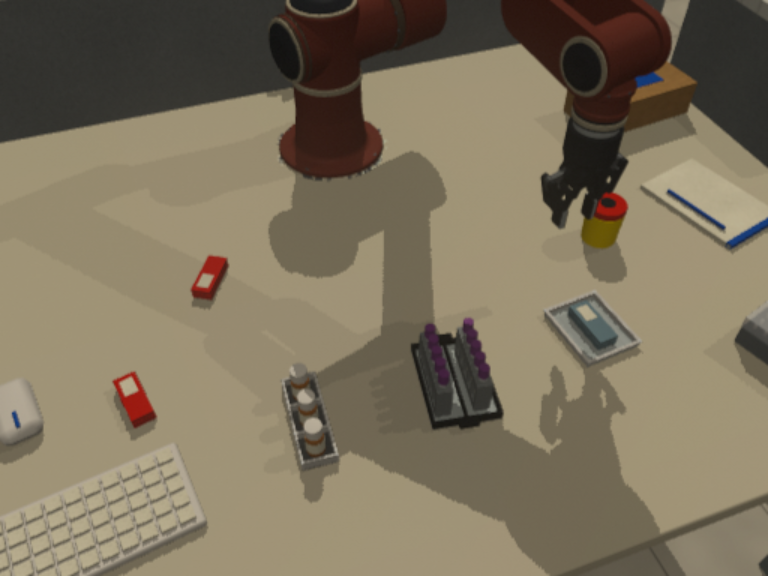

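View pics/t20.png

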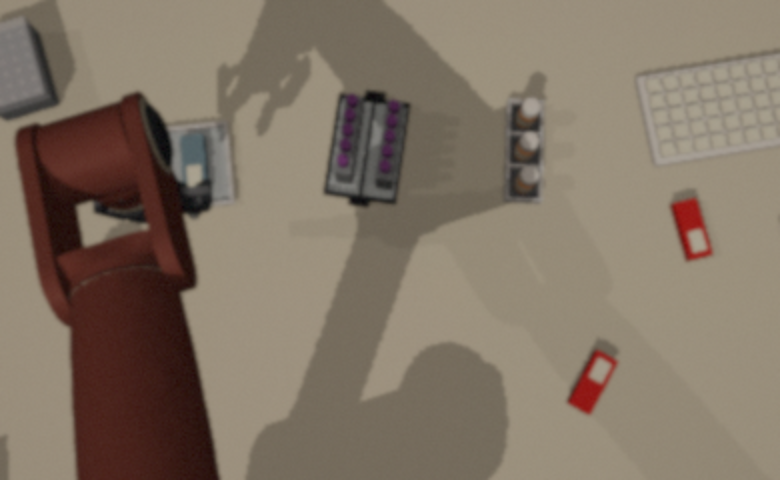

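Everything is in place. The mailer lies flat at (590,325) in the scene view, both racks are in their lanes, and three vials stand in the holder. The sharps pot is at its original pixel (402,147), and the red look-alikes haven't moved. I'll hand in.

Run:
```python
from plant import ticket
print(ticket.job_done())
```

```text
the job is handed in; nothing more can be done
None
```

The job is done and handed in at about 46.6 s of the 128 s allowed. I placed the two racks in the feed tray first, then the two vials in the end cells of the holder, then the mailer flat in the slide tray. Each was lowered until light contact (about 6 N at most) and then released.

**One change on the way:** before setting down rack B, I found the gripper's linkage would have hit rack A's caps. I set B back on the bench, gripped it about 6 mm higher, and placed it roughly 7 mm off its lane's centre toward the outer frame. That left about 4 mm between the rack and the frame.

**Last checks:**
- **Racks:** both stand upright in their lanes, with cap tops about 90 mm above the bench, as expected.
- **Vials:** the two I placed are in the end cells to within about 2 mm in the top view; the parked vial did not move.
- **Mailer:** it lies flat near the centre of the slide tray, with its top about 23 mm above the bench.
- **Bystanders:** the red look-alikes are where they were. The arm hid the sharps pot from the top camera, so I could only check it in the scene view, where it looks unmoved.
- **Disagreement:** the cameras differ from each other by 2 to 5 mm in x, which is small compared with most of the clearances but about the size of rack B's 4 mm gap.

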